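Test the safety beacons and torch on the locker dock

TASK

Put every beacon from the white tray fully home in a matching nest of the test dock, one to a nest, and let the torch settle in the dock's cradle. With everything in place press the green key down to its first click and keep it there for about a second, then press it fully home and let it come up. Then put the beacons back flat on the floor of the white tray, beside one another, and leave the torch in the cradle; do not knock the tape roll, wrench, white jug or spray bottle about.

Things in the scene. Friction and masses are not known exactly. Their poses are not given: they have to be found in the camera images.
- dock: Grey test dock, fixed, 200 (its x) x 280 (its y) x 30 mm high. Origin at the centre of its underside; z up. On its -x half (orange strip on the -x edge) a row of four nests, 8 mm deep, flat-floored, at 68 mm pitch along y: round, square, round, square. On the +x half stand the torch cradle (+y end) and the green key (-y end).
- nest_round0 (a point): First round nest (dock -45, -102 mm): a 55 mm round recess for a 50 mm round beacon. The point is where the centre of a seated beacon lies: 8 mm above the dock's top, 16 mm above the nest floor. Axes as the dock's.
- nest_round1 (a point): Second round nest (dock -45, 34 mm), like the first.
- nest_square0 (a point): First square nest (dock -45, -34 mm): a 51 x 51 mm square recess, sides along the dock's axes, for a 46 mm square beacon, any quarter turn. The point is where the centre of a seated beacon lies: 8 mm above the dock's top, 16 mm above the nest floor. Axes as the dock's.
- nest_square1 (a point): Second square nest (dock -45, 102 mm), like the first.
- cradle (a point): Torch cradle on the dock: two black 90-degree V saddles 12 mm long, at dock y +/-38 mm from this point, 64 mm free between them for fingers; their arms end about level with the point. The point is where the centre of the torch lies once settled: 28 mm above the dock's top. Axes as the dock's; the torch lies along the dock's y, either way round, with 8 mm play each way along it.
- key_top (a point): Centre of the top face of the green two-stage test key, 40 x 40 mm, 22 mm above the dock's top when up (dock 50, -90 mm). It is pressed straight down.
- key_first (a joint): First stage of the key, m: 0 up, 0.005 at the first click. Soft spring, about 1.3 N to start and 3 N at the click.
- key_second (a joint): Second stage of the key, m: 0 until pushed beyond the first click, 0.005 fully home (10 mm of travel in all). Stiff spring: about 9 N to leave the first click, 14 N fully home. Both stages spring back up when let go.
- tray: White stow tray, fixed, 200 (its x) x 280 (its y) mm, with a low rim 14 mm high and 4 mm thick. Origin at the centre of its underside; its inner floor is 4 mm above.
- torch_c (a point): Centre of the torch: a 32 mm round aluminium barrel along its x with a hexagonal end cap, 38 mm across flats and 20 mm long, at each end (black and red); 144 mm long in all, 104 mm of bare barrel between the caps, about 0.18 kg. It starts on the bench, lying on cap flats with its centre 19 mm up.
- round0_c (a point): Centre (half-way up) of an orange round beacon, 50 mm across, 32 mm thick, z along its thickness, about 0.09 kg; both faces alike. Fits the round nests only. It may be absent.
- round1_c (a point): Centre (half-way up) of an orange round beacon, 50 mm across, 32 mm thick, z along its thickness, about 0.09 kg; both faces alike. Fits the round nests only. It may be absent.
- square0_c (a point): Centre (half-way up) of a yellow square beacon, 46 x 46 mm, sides along its x and y, 32 mm thick, z along its thickness, about 0.09 kg; both faces alike. Fits the square nests only. It may be absent.
- square1_c (a point): Centre (half-way up) of a yellow square beacon, 46 x 46 mm, sides along its x and y, 32 mm thick, z along its thickness, about 0.09 kg; both faces alike. Fits the square nests only. It may be absent.
- jug_white: White jug with a red cap, 230 mm tall, bystander. Origin at the centre of its underside.
- spray: White spray bottle with an orange cap, 60 mm across, 180 mm tall, bystander. Origin at the centre of its underside.
- tape: Small blue roll of tape lying flat between dock and tray, 46 mm across, 19 mm high, bystander. Origin at the centre of its underside.
- wrench: Steel wrench lying flat, 160 mm long, bystander. Origin at the centre of its underside.
Not all that is in view belongs to the job. What is meant by the part that bears torch_c is not purple, and is the larger of those in its own colour.

How it is judged:
On the way, in this order (a step that is already met when the one before it is completed fails the run):
1. every beacon present is home in a matching nest and the torch has settled in the cradle, all let go (((distance between round0_c and nest_round0 below 0.006 m and angle between the z axis of round0_c and the z axis of dock, either way round below 0.1 rad) or (distance between round0_c and nest_round1 below 0.006 m and angle between the z axis of round0_c and the z axis of dock, either way round below 0.1 rad)) and ((distance between round1_c and nest_round0 below 0.006 m and angle between the z axis of round1_c and the z axis of dock, either way round below 0.1 rad) or (distance between round1_c and nest_round1 below 0.006 m and angle between the z axis of round1_c and the z axis of dock, either way round below 0.1 rad)) and ((distance between square0_c and nest_square0 below 0.006 m and angle between the z axis of square0_c and the z axis of dock, either way round below 0.1 rad) or (distance between square0_c and nest_square1 below 0.006 m and angle between the z axis of square0_c and the z axis of dock, either way round below 0.1 rad)) and ((distance between square1_c and nest_square0 below 0.006 m and angle between the z axis of square1_c and the z axis of dock, either way round below 0.1 rad) or (distance between square1_c and nest_square1 below 0.006 m and angle between the z axis of square1_c and the z axis of dock, either way round below 0.1 rad)) and x of torch_c in the frame of cradle between -0.004 and 0.004 m and z of torch_c in the frame of cradle between -0.004 and 0.004 m and y of torch_c in the frame of cradle between -0.012 and 0.012 m and angle between the x axis of torch_c and the y axis of dock, either way round below 0.1 rad and linear speed of torch below 0.02 m/s and contact force between the fingers and round0 below 0.1 N and contact force between the fingers and round1 below 0.1 N and contact force between the fingers and square0 below 0.1 N and contact force between the fingers and square1 below 0.1 N and contact force between the fingers and torch below 0.1 N), for 0.3 s.
2. the key is held at its first click, with everything still in place (((distance between round0_c and nest_round0 below 0.006 m and angle between the z axis of round0_c and the z axis of dock, either way round below 0.1 rad) or (distance between round0_c and nest_round1 below 0.006 m and angle between the z axis of round0_c and the z axis of dock, either way round below 0.1 rad)) and ((distance between round1_c and nest_round0 below 0.006 m and angle between the z axis of round1_c and the z axis of dock, either way round below 0.1 rad) or (distance between round1_c and nest_round1 below 0.006 m and angle between the z axis of round1_c and the z axis of dock, either way round below 0.1 rad)) and ((distance between square0_c and nest_square0 below 0.006 m and angle between the z axis of square0_c and the z axis of dock, either way round below 0.1 rad) or (distance between square0_c and nest_square1 below 0.006 m and angle between the z axis of square0_c and the z axis of dock, either way round below 0.1 rad)) and ((distance between square1_c and nest_square0 below 0.006 m and angle between the z axis of square1_c and the z axis of dock, either way round below 0.1 rad) or (distance between square1_c and nest_square1 below 0.006 m and angle between the z axis of square1_c and the z axis of dock, either way round below 0.1 rad)) and x of torch_c in the frame of cradle between -0.004 and 0.004 m and z of torch_c in the frame of cradle between -0.004 and 0.004 m and y of torch_c in the frame of cradle between -0.012 and 0.012 m and angle between the x axis of torch_c and the y axis of dock, either way round below 0.1 rad and value of joint key_first above 0.0035 m and value of joint key_second below 0.0015 m), for 0.5 s.
3. the key is pressed fully home, with everything still in place (((distance between round0_c and nest_round0 below 0.006 m and angle between the z axis of round0_c and the z axis of dock, either way round below 0.1 rad) or (distance between round0_c and nest_round1 below 0.006 m and angle between the z axis of round0_c and the z axis of dock, either way round below 0.1 rad)) and ((distance between round1_c and nest_round0 below 0.006 m and angle between the z axis of round1_c and the z axis of dock, either way round below 0.1 rad) or (distance between round1_c and nest_round1 below 0.006 m and angle between the z axis of round1_c and the z axis of dock, either way round below 0.1 rad)) and ((distance between square0_c and nest_square0 below 0.006 m and angle between the z axis of square0_c and the z axis of dock, either way round below 0.1 rad) or (distance between square0_c and nest_square1 below 0.006 m and angle between the z axis of square0_c and the z axis of dock, either way round below 0.1 rad)) and ((distance between square1_c and nest_square0 below 0.006 m and angle between the z axis of square1_c and the z axis of dock, either way round below 0.1 rad) or (distance between square1_c and nest_square1 below 0.006 m and angle between the z axis of square1_c and the z axis of dock, either way round below 0.1 rad)) and x of torch_c in the frame of cradle between -0.004 and 0.004 m and z of torch_c in the frame of cradle between -0.004 and 0.004 m and y of torch_c in the frame of cradle between -0.012 and 0.012 m and angle between the x axis of torch_c and the y axis of dock, either way round below 0.1 rad and value of joint key_second above 0.0038 m), for 0.1 s.
4. the key has come up again (value of joint each of key_first, key_second below 0.001 m), for 0.1 s.
At the end, for the whole second after the job is handed in: Every beacon present lies flat on the tray floor (centre inside the rim, within 5 mm of floor-lying height, tilt under 0.1 rad, at rest); the torch lies in the cradle (within 4 mm across and in height, 12 mm along, 0.1 rad) at rest; the key is up (all of step 4 and x of round0_c in the frame of tray between -0.085 and 0.085 m and y of round0_c in the frame of tray between -0.125 and 0.125 m and z of round0_c in the frame of tray between 0.015 and 0.025 m and angle between the z axis of each of round0_c, round1_c, square0_c, square1_c and the z axis of tray, either way round below 0.1 rad and linear speed of each of round0, round1, square0, square1, torch below 0.02 m/s and x of round1_c in the frame of tray between -0.085 and 0.085 m and y of round1_c in the frame of tray between -0.125 and 0.125 m and z of round1_c in the frame of tray between 0.015 and 0.025 m and x of square0_c in the frame of tray between -0.085 and 0.085 m and y of square0_c in the frame of tray between -0.125 and 0.125 m and z of square0_c in the frame of tray between 0.015 and 0.025 m and x of square1_c in the frame of tray between -0.085 and 0.085 m and y of square1_c in the frame of tray between -0.125 and 0.125 m and z of square1_c in the frame of tray between 0.015 and 0.025 m and x of torch_c in the frame of cradle between -0.004 and 0.004 m and z of torch_c in the frame of cradle between -0.004 and 0.004 m and y of torch_c in the frame of cradle between -0.012 and 0.012 m and angle between the x axis of torch_c and the y axis of dock, either way round below 0.1 rad); the robot touches nothing.
It fails at once if the tape roll, wrench, white jug or spray bottle is knocked more than 5 cm out of place (distance of any of jug_white, spray, tape, wrench from where it was at the start of the episode above 0.05 m).
Of round0, round1, square0, square1 only 3 to 4 are there at a start; the rules pass over those that are not, and their reading is None.
At some moment in a run one of round0, round1, square0, square1 may be knocked a few centimetres aside while the robot is not near it.
Once in a run the grip may slacken for a moment while it holds something.
It also fails if it takes over 210 s, if anything falls off the work surface, if the arm or the gripper's body presses on something with over 40 N, if the wrist force passes 120 N, or if a joint passes its speed limit or range.

ROBOT

A 7-joint arm with a two-finger parallel gripper is mounted at the origin on the work surface. World frame = base frame: x ahead of the robot, y to its left, z up, the work surface at z = 0. Lengths are in m, angles in rad, forces in N, time in s.
With the tool pointing down it reaches from about 0.425 to 0.925 m from the base axis. Payload 6.8 kg.
Tool frame: the origin (TCP) lies at the very end of the fingers, on their centre line; the grasp point (between the pads) lies 19 mm behind it; z points along the fingers, y is the line along which they close (so a half turn about z gives the same grasp; the last joint's range is limited). The gripper opens to 85 mm and grips with 20 to 120 N. Pads are 22 mm wide; open, the fingers measure 114 mm over their backs; the gripper's body (76 mm by 85 mm) begins 54 mm behind the grasp point. The pads swing forward as they close: fully open they stand 13 mm farther back than shut.
Start: joints at [-1.361, 0.477, 0.022, 1.555, -0.011, 1.109, -0.083], TCP at [0.211, 0.641, 0.201] pointing down, gripper open.
Joint ranges: [-2.96, 2.96], [-0.34, 2.1], [-1.41, 1.46], [0.24, 2.44], [-1.37, 4.51], [0.17, 1.92], [-2.96, 2.96]. Speed limits (rad/s): [2.39, 2.39, 3.14, 3.14, 3.14, 3.14, 3.14].

INTERFACE

Orientations are given as a unit quaternion [w, x, y, z].
In Python, from station import bot gives the robot as it stands.
- The arm moves only by the tool apply_moves, never from a script. Its argument "deltas" is a list of rows, each a list of 3 entries, a list of its own where there are three numbers: the closure, from 0 (fully open) to 1 (shut), then the shift along the tool's x, y, z in units of 0.2 m (1.0 is 0.2 m), then the turn about the tool's z in units of 2 pi rad (1.0 is 2 pi rad). A call has 1 to 12 rows; each row is the pose to reach, as a shift and turn from the pose commanded when the call began, along the tool's axes at that moment, turning the shorter way round; what a row does not reach only later rows make up. A row lasts 1/10 s, in which the tool goes at most 50 mm and 8.59 degrees, less where a joint would pass 70% of its speed; a pose out of reach is approached as far as the arm can. A call with a number of a shift or a turn outside -1 to 1 is refused whole. A call with a gripper value outside its range is refused whole. The fingers move at their own pace and stop on an object; "squeeze" is the grip in N (left out, the last holds). Time passes only in rows, so rows that repeat a pose let the fingers close. It gives the time, the measured TCP pose, the force, the opening and the grip force at its end, in the units of the state.
- bot.get_obs(): the state, without advancing time (a new reading comes with each control period).
- bot.read_camera(name): name is "scene" or "top" or "wrist"; returns a dict with "color" (384x512x3 uint8, red, green, blue), "intrinsics" (3x3 intrinsics, pixels), "pose" (4x4, takes a point from camera to world coordinates); the wrist camera has in their place "hand_eye" (4x4, takes a point from camera to tool coordinates, whose origin is the TCP and whose axes are the flange's). Camera axes: x right, y down, z forward; pixel columns grow to the right and rows downward; lengths in m; the calibration is good to about 2 mm. A picture is of the moment at which its call begins: read the wrist's pose just before it. There is no depth.
- bot.hand_in(): hands the job in; it is judged then, once.
Trained networks look in a picture, given as the dict that the camera call returned (one of the last four; its "shot" number tells which), for a name from the list of things; names that differ only in an ending like _2 or _b are one class to them, and where a whole thing is asked for, a point or a joint stands for the part that bears it (a point fixed in the world has none). Each returns a list of dicts, best first, with "confidence" (0 to 1); they miss things now and then, are a little off and sometimes report something else, mostly with a low value. They report only what shows in the picture. A call takes as long as a camera call. They do not tell look-alikes from the thing itself.
- bot.look_for(picture, target): "point" ([x, y, z] in m, in world coordinates, good to about 4 mm: the middle of the surface that is visible of it).
The state is a dict: "t": time; "q": joint angles; "joint_vel": joint speeds; "joint_torque": joint torques, N m; "eef_pos": TCP position; "tool_rot": TCP orientation; "contact_force": force on the tool from outside, world axes, zero at the start; "torque": the same for the moment, N m; "gripper_width": opening from 0.0 (shut) to 1.0 (fully open); "grasp_force": force on a finger pad.
Only numpy, scipy, OpenCV 4.12 (cv2) and the standard library are available. Lean on these libraries where they do the work, as an engineer would, in place of code of your own. Each camera call takes 0.05 s, during which the arm holds its last target. There are 200 camera calls.

## Working session

There is one attempt and no reset: what is moved stays moved. The work goes in short steps, Python scripts to look and compute and a tool call to move; the robot and the scene stay as the last step left them, time stands still between calls to the robot, and variables do not carry over. Pictures are saved under pics/ and viewed, at most 14 in all, crops included, and the job is handed in when it is done.

Besides the shell and the picture viewer there is one more tool, called after ">>>" as a command line: name --argument value ..., lists and objects as JSON in quotes. apply_moves: Moves the arm, as the interface text tells. Its arguments: {"type":"object","properties":{"deltas":{"type":"array","items":{"type":"array"}},"squeeze":{"type":"number"}},"required":["deltas"]}

```bash
ls; mkdir -p pics
python3 - <<'E'
from station import bot
import cv2,numpy as np
o=bot.get_obs();print(o['t'],o['eef_pos'],o['tool_rot'])
for c in ['top','scene']:
    p=bot.read_camera(c);cv2.imwrite(f'pics/{c}0.png',p['color'][:,:,::-1])
    print(c,p['intrinsics'].tolist(),np.round(p['pose'],4).tolist())
    for n in ['dock','tray','torch_c','round0_c','square0_c','tape','wrench','jug_white','spray','key_top']:
        try: print(n,[(np.round(d['point'],3).tolist(),round(d['confidence'],2)) for d in bot.look_for(p,n)])
        except Exception as e: print(n,e)
E
```

```text
pics
0.0 [0.21072313 0.64055142 0.19980303] [-7.88494753e-05  1.58194254e-01  9.87407551e-01 -9.48537375e-04]
top [[405.9961013357545, 0.0, 259.811517822535], [0.0, 405.9961013357545, 192.7162165975444], [0.0, 0.0, 1.0]] [[-0.0191, -0.9939, 0.109, 0.3938], [-0.9995, 0.0215, 0.0212, -0.0228], [-0.0234, -0.1086, -0.9938, 1.621], [0.0, 0.0, 0.0, 1.0]]
dock [([0.508, -0.195, 0.032], 0.82)]
tray [([0.534, 0.227, 0.002], 0.86)]
torch_c [([0.685, -0.018, 0.035], 0.73), ([0.302, 0.278, 0.035], 0.59), ([0.805, -0.067, 0.028], 0.58)]
round0_c [([0.556, 0.165, 0.042], 0.44)]
square0_c [([0.486, 0.303, 0.036], 0.67), ([0.556, -0.294, 0.051], 0.58), ([0.51, -0.2, 0.029], 0.35)]
tape []
wrench [([0.441, 0.502, 0.009], 0.54)]
jug_white []
spray [([0.601, 0.465, 0.121], 0.76), ([0.578, 0.295, 0.038], 0.67)]
key_top [([0.553, -0.298, 0.052], 0.44)]
scene [[349.856675960801, 0.0, 255.35678934107537], [0.0, 349.856675960801, 194.98755817487535], [0.0, 0.0, 1.0]] [[-0.3238, 0.7584, -0.5656, 1.1525], [0.9461, 0.2643, -0.1873, 0.1979], [0.0074, -0.5958, -0.8031, 0.9206], [0.0, 0.0, 0.0, 1.0]]
dock [([0.532, -0.188, 0.028], 0.94)]
tray [([0.535, 0.227, 0.002], 0.58)]
torch_c [([0.54, 0.231, -0.001], 0.71), ([0.311, 0.282, 0.032], 0.7), ([0.695, -0.017, 0.032], 0.58), ([0.807, -0.065, 0.026], 0.57)]
round0_c [([0.57, 0.166, 0.037], 0.48)]
square0_c [([0.49, 0.306, 0.038], 0.74)]
tape [([0.542, -0.001, 0.02], 0.62), ([0.531, -0.187, 0.026], 0.39), ([0.618, 0.469, 0.111], 0.29)]
wrench [([0.449, 0.499, 0.006], 0.55)]
jug_white [([0.565, -0.514, 0.139], 0.94)]
spray [([0.621, 0.47, 0.112], 0.76), ([0.588, 0.295, 0.037], 0.19)]
key_top [([0.558, -0.292, 0.056], 0.49)]
```

View pics/top0.png

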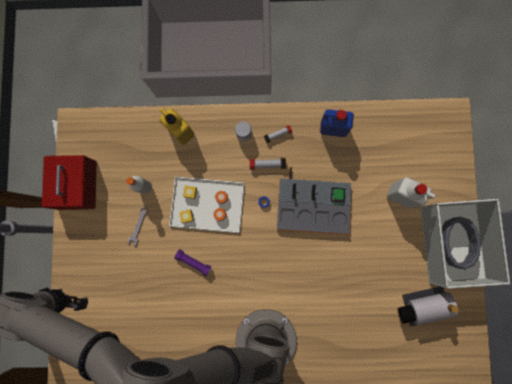

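View pics/scene0.png

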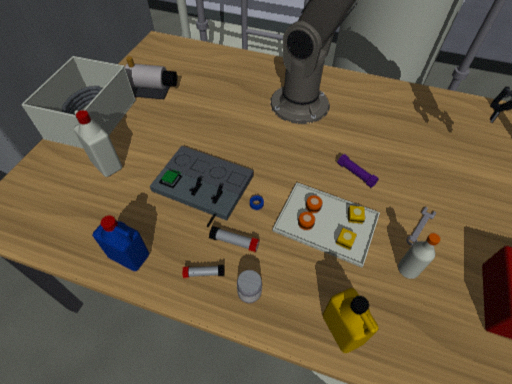

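The top view shows the tray with two orange rounds at (221,198) and (220,214), and two yellow squares at (190,192) and (186,216). The dock is at (316,206) with its key at (338,195). The torch is the larger silver one at (268,164). The smaller one at (278,133) and the purple one are decoys. The scene view agrees. I'll bring the wrist camera over the tray next.

>>> apply_moves --deltas '[[0,[-0.5,-0.5,-0.25],-0.025],[0,[-1,-1,-0.5],-0.05],[0,[-1,-1,-0.5],-0.0505],[0,[-1,-1,-0.5],-0.0505],[0,[-1,-1,-0.5],-0.0505],[0,[-1,-1,-0.5],-0.0505],[0,[-1,-1,-0.5],-0.0505],[0,[-1,-1,-0.5],-0.0505]]'

```text
t: 1.9
eef_pos: [0.3392, 0.3882, 0.3017]
tool_rot: [0.0, 0.002, 1.0, 0.001]
contact_force: [0.3, 0.2, -0.2]
gripper_width: 0.999
grasp_force: 0.0
```

>>> apply_moves --deltas '[[0,[-0.95,-0.8,0],0],[0,[-0.95,-0.8,0],0],[0,[-0.95,-0.8,0],0],[0,[-0.95,-0.8,0],0],[0,[-0.95,-0.8,0],0],[0,[-0.95,-0.8,0],0],[0,[-0.95,-0.8,0],0],[0,[-0.95,-0.8,0],0]]'

```text
t: 2.7
eef_pos: [0.527, 0.2311, 0.3]
tool_rot: [-0.001, -0.002, 1.0, 0.0]
contact_force: [0.2, -0.1, -0.3]
gripper_width: 1.004
grasp_force: 0.0
```

```bash
cat > h.py <<'E'
from station import bot
import cv2,numpy as np
from scipy.spatial.transform import Rotation as Rn
def tool():
    o=bot.get_obs();T=np.eye(4);w,x,y,z=o['tool_rot'];T[:3,:3]=Rn.from_quat([x,y,z,w]).as_matrix();T[:3,3]=o['eef_pos'];return o,T
def shot(c,save=None):
    o,T=tool();p=bot.read_camera(c);p['W']=T@np.array(p['hand_eye']) if c=='wrist' else np.array(p['pose'])
    if save: cv2.imwrite(f'pics/{save}.png',p['color'][:,:,::-1])
    return p
def plane(p,uv,z):
    uv=np.atleast_2d(np.array(uv,float));K=np.array(p['intrinsics'])
    d=np.c_[(uv-K[:2,2])/K[[0,1],[0,1]],np.ones(len(uv))]@p['W'][:3,:3].T
    c=p['W'][:3,3];return (c+d*((z-c[2])/d[:,2])[:,None])[:,:2]
def to(x,y,z,yaw=None):
    """shift (units of .2m) and turn (rev) from the present pose; yaw: world angle of the closing line"""
    o,T=tool();s=T[:3,:3].T@(np.array([x,y,z])-T[:3,3])/.2;t=0
    if yaw is not None:
        cur=np.arctan2(T[1,1],T[0,1]);a=-(yaw-cur);a=(a+np.pi/2)%np.pi-np.pi/2;t=a/2/np.pi
    print('pos',np.round(T[:3,3],4),'shift',np.round(s,3),'turn',round(t,4))
def blobs(p,kind,z):
    """rotated boxes of beacon top faces by colour"""
    h=cv2.cvtColor(p['color'],cv2.COLOR_RGB2HSV);lo,hi={'o':((4,110,110),(16,255,255)),'y':((20,110,110),(33,255,255)),'g':((45,80,40),(85,255,255)),'r':((0,110,80),(4,255,255))}[kind]
    m=cv2.inRange(h,lo,hi);m=cv2.morphologyEx(m,cv2.MORPH_CLOSE,np.ones((5,5)));out=[]
    for c in cv2.findContours(m,cv2.RETR_EXTERNAL,cv2.CHAIN_APPROX_NONE)[0]:
        if cv2.contourArea(c)<60: continue
        w=(plane(p,c[:,0],z)*1000).astype(np.float32);r=cv2.minAreaRect(w)
        out.append((kind,np.round(cv2.boundingRect(c)).tolist(),'rect mm',np.round(r[0],1).tolist(),np.round(r[1],1).tolist(),round(r[2],1)))
    return out
E
python3 - <<'E'
from h import *
o,T=tool();print(o['t'],o['eef_pos'],o['tool_rot'])
p=shot('wrist','w1');print(p['intrinsics'],np.round(p['hand_eye'],3).tolist())
for k in 'oy':
    for b in blobs(p,k,.036):print(b)
E
```

```text
2.7 [0.52696029 0.23108924 0.30002508] [-8.10725386e-04 -1.56595611e-03  9.99998440e-01  1.03722692e-04]
[[287.1427251    0.         250.39846415]
 [  0.         287.1427251  190.32904622]
 [  0.           0.           1.        ]] [[0.001, -0.958, -0.286, 0.072], [1.0, 0.0, 0.001, -0.0], [-0.001, -0.286, 0.958, -0.173], [0.0, 0.0, 0.0, 1.0]]
('o', [449, 230, 33, 27], 'rect mm', [679.3, 596.7], [47.2, 42.2], 50.5)
('o', [193, 157, 32, 31], 'rect mm', [556.1, 166.2], [48.1, 47.9], 43.9)
('o', [195, 111, 34, 35], 'rect mm', [488.1, 173.3], [48.2, 48.0], 44.0)
('o', [0, 76, 67, 10], 'rect mm', [422.5, -78.4], [92.7, 3.9], 84.7)
('y', [272, 171, 33, 32], 'rect mm', [578.0, 291.5], [44.9, 46.4], 80.5)
('y', [283, 107, 34, 37], 'rect mm', [483.0, 304.9], [46.1, 45.1], 12.1)
```

View pics/w1.png

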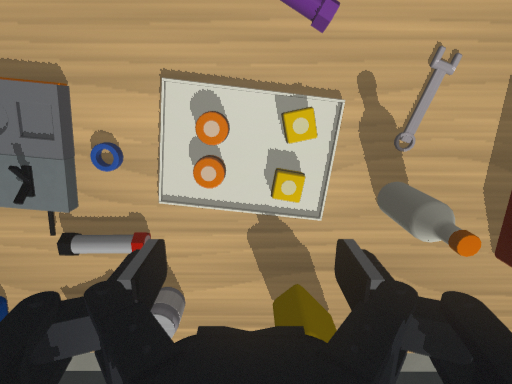

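Wrist view: rounds at (212,128) and (209,172), squares at (300,125) and (289,187), tape at (107,157), and the torch at (105,243). The positions agree with the blobs. Next is the dock.

>>> apply_moves --deltas '[[0,[0,-1,0],0],[0,[0,-1,0],0],[0,[0,-1,0],0],[0,[0,-1,0],0],[0,[0,-1,0],0]]'

```text
t: 3.25
eef_pos: [0.5276, 0.022, 0.3015]
tool_rot: [0.0, 0.005, 1.0, -0.001]
contact_force: [-0.4, 0.2, 0.2]
gripper_width: 1.001
grasp_force: 0.0
```

>>> apply_moves --deltas '[[0,[0,-0.9,0],0],[0,[0,-0.9,0],0],[0,[0,-0.9,0],0],[0,[0,-0.9,0],0],[0,[0,-0.9,0],0],[0,[0,-0.9,0],0],[0,[0,-0.9,0],0]]'

```text
t: 3.95
eef_pos: [0.5286, -0.1487, 0.3006]
tool_rot: [-0.0, -0.002, 1.0, 0.0]
contact_force: [0.1, 0.9, -0.1]
gripper_width: 0.998
grasp_force: 0.0
```

Run:
```python
from h import *
o,T=tool();print(o['t'],o['eef_pos'],o['tool_rot'])
p=shot('wrist','w2')
np.save('w2.npy',{'W':p['W'],'intrinsics':p['intrinsics']},allow_pickle=True)
cv2.imwrite('pics/w2big.png',cv2.resize(p['color'][60:330,60:460,::-1],None,fx=2,fy=2,interpolation=cv2.INTER_CUBIC))
for b in blobs(p,'g',.052)+blobs(p,'o',.03)+blobs(p,'r',.02):print(b)
for n in ['torch_c','key_top','dock']: print(n,[(np.round(d['point'],3).tolist(),round(d['confidence'],2)) for d in bot.look_for(p,n)])
```

```text
3.95 [ 0.52859381 -0.14866035  0.300622  ] [-9.81558258e-05 -1.65399072e-03  9.99998505e-01  4.94380918e-04]
('g', [141, 159, 28, 28], 'rect mm', [554.6, -292.1], [40.4, 40.9], 85.5)
('g', [148, 144, 21, 6], 'rect mm', [514.9, -283.3], [29.1, 6.0], 84.5)
('o', [263, 298, 15, 21], 'rect mm', [814.4, -111.9], [42.7, 19.0], 16.2)
('o', [350, 231, 20, 21], 'rect mm', [673.3, 44.1], [49.6, 20.5], 40.7)
('o', [425, 155, 42, 33], 'rect mm', [556.0, 163.5], [59.6, 49.0], 68.9)
('o', [437, 111, 45, 34], 'rect mm', [490.9, 171.7], [51.7, 56.6], 54.1)
('o', [126, 63, 192, 21], 'rect mm', [412.6, -188.7], [274.7, 3.6], 84.9)
('r', [264, 301, 12, 17], 'rect mm', [824.5, -111.3], [35.5, 15.6], 17.1)
('r', [355, 232, 14, 19], 'rect mm', [682.5, 46.6], [40.5, 19.0], 18.6)
torch_c [([0.678, -0.038, 0.034], 0.91), ([0.802, -0.068, 0.023], 0.57)]
key_top [([0.556, -0.286, 0.054], 0.88), ([0.554, -0.495, 0.049], 0.53)]
dock [([0.5, -0.198, 0.028], 0.85), ([0.556, 0.16, 0.034], 0.31)]
```

View pics/w2big.png

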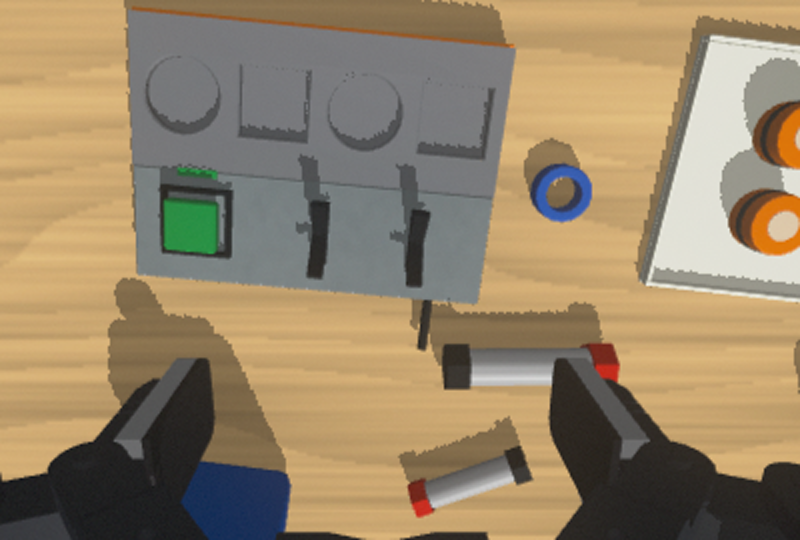

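Wrist view of the dock (2x crop): the key is at (191,226), the round nests at (182,92) and (365,110), and the square nests at (275,103) and (455,118). The saddles are at (318,240) and (416,248), and the torch spans (443..619,366). A thin black rod sits at (425,325), to be avoided. I'll take a closer look to fit the dock pose.

>>> apply_moves --deltas '[[0,[-0.03,-0.25,0.75],0],[0,[-0.03,-0.25,0.75],0],[0,[-0.03,-0.25,0.75],0],[0,[-0.03,-0.25,0.75],0],[0,[-0.03,-0.25,0.75],0],[0,[-0.03,-0.25,0.75],0]]'

```text
t: 4.75
eef_pos: [0.5357, -0.2009, 0.1528]
tool_rot: [0.001, -0.0, 1.0, -0.0]
contact_force: [-0.8, 0.6, -0.5]
gripper_width: 1.0
grasp_force: 0.0
```

```bash
cat >> h.py <<'E'
from scipy.optimize import minimize
def rect(cx,cy,w,h,z,n=40):
    t=np.linspace(-1,1,n);o=np.ones(n)
    q=np.r_[np.c_[t,o],np.c_[t,-o],np.c_[o,t],np.c_[-o,t]]*[w/2,h/2]+[cx,cy];return np.c_[q,np.full(len(q),z)]
def circ(cx,cy,r,z,n=80):
    a=np.linspace(0,2*np.pi,n);return np.c_[cx+r*np.cos(a),cy+r*np.sin(a),np.full(n,z)]
DOCK=np.vstack([rect(0,0,.2,.28,.03,80),rect(.05,-.09,.04,.04,.052)]+[circ(-.045,y,.0275,.03) for y in(-.102,.034)]+[rect(-.045,y,.051,.051,.03) for y in(-.034,.102)])
def proj(p,X):
    C=np.linalg.inv(p['W']);q=(X@C[:3,:3].T+C[:3,3]);K=np.array(p['intrinsics']);return q[:,:2]/q[:,2:]*K[[0,1],[0,1]]+K[:2,2]
def fit(p,model,x0,sig=(2.5,1.2)):
    g=p['color'].astype(np.float32);x=np.array(x0,float)
    for s in sig:
        b=cv2.GaussianBlur(g,(0,0),s);G=np.sqrt((cv2.Sobel(b,-1,1,0)**2+cv2.Sobel(b,-1,0,1)**2).max(2));G=np.minimum(G,60)
        def f(v):
            v=v*[.001,.001,.01];c,s_=np.cos(v[2]),np.sin(v[2]);X=model.copy();X[:,:2]=model[:,:2]@np.array([[c,s_],[-s_,c]])+v[:2]
            uv=proj(p,X).astype(np.float32);return -float(cv2.remap(G,uv[None,:,0].copy(),uv[None,:,1].copy(),cv2.INTER_LINEAR).mean())
        r=minimize(f,x/[.001,.001,.01],method='Nelder-Mead',options=dict(initial_simplex=x/[.001,.001,.01]+np.array([[-2,-2,-1],[4,0,0],[0,4,0],[0,0,3.]])));x=r.x*[.001,.001,.01]
    return x,r.fun
E
python3 - <<'E'
from h import *
p=shot('wrist','w3');x,f=fit(p,DOCK,[.512,-.198,-.087]);print(x,f)
q=np.load('w2.npy',allow_pickle=True).item();
print(plane(q,[(281.5,243.5),(369.5,242.5)],.019),plane(q,[(295,234),(295,253),(340,234),(340,253)],.026))
im=p['color'][:,:,::-1].copy();c,s=np.cos(x[2]),np.sin(x[2]);X=DOCK.copy();X[:,:2]=X[:,:2]@np.array([[c,s],[-s,c]])+x[:2]
for u in proj(p,X).astype(int): cv2.circle(im,tuple(map(int,u)),0,(0,0,255),-1)
cv2.imwrite('pics/w3o.png',im)
t=shot('top');print(fit(t,DOCK,x,(1.5,1)))
E
```

```text
[ 0.51457651 -0.1983331  -0.09584966] -50.27153015136719
[[ 0.68851501 -0.09314232]
 [ 0.68614737  0.06053348]] [[ 0.66700527 -0.07163297]
 [ 0.7031131  -0.06989221]
 [ 0.6667807   0.00504885]
 [ 0.70289569  0.00840902]]
(array([ 0.51416732, -0.19669916, -0.12341978]), np.float64(-35.14737319946289))
```

View pics/w3o.png

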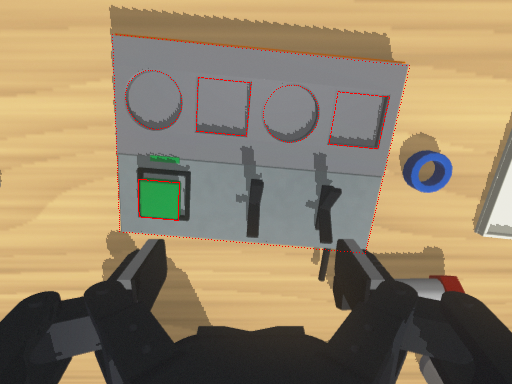

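The red overlay fits the dock outline, all four nests and the key, so the dock pose is good to about 1 mm. The saddles show at (254,208) and (327,213). Now the cradle point and torch pose.

Run:
```python
from h import *
D=[.5146,-.1983,-.0958]
np.save('dock.npy',D)
p=shot('wrist');im=cv2.resize(p['color'][140:300,200:480,::-1],None,fx=2.8,fy=2.8,interpolation=cv2.INTER_CUBIC)
c,s=np.cos(D[2]),np.sin(D[2]);R=np.array([[c,-s],[s,c]])
for x in(.04,.05,.06):
  for y in (.02,.03,.04,.05,.06): 
    X=np.vstack([rect(x,y+k,.045,.012,.058,10) for k in(-.038,.038)]);X[:,:2]=X[:,:2]@R.T+D[:2]
    g=cv2.cvtColor(p['color'],cv2.COLOR_RGB2GRAY)
X=np.vstack([rect(.05,.045+k,.045,.012,.058,14) for k in(-.038,.038)]);X[:,:2]=X[:,:2]@R.T+D[:2]
for u in proj(p,X): cv2.circle(im,tuple(((u-[200,140])*2.8).astype(int).tolist()),1,(0,0,255),-1)
cv2.imwrite('pics/w4.png',im)
```

```text
(no output)
```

View pics/w4.png

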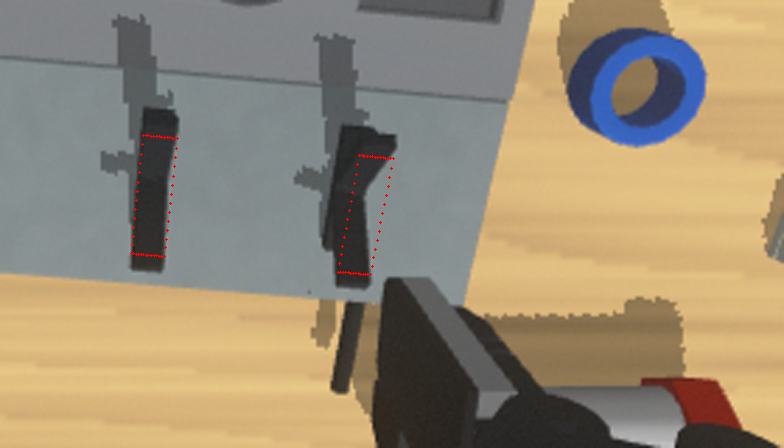

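The cradle model drawn at dock (50, 45) mm lines up with both saddles, at (155,190) and (360,205) in the crop. The thin rod protrudes from the dock edge, clear of my path. Next, over the torch.

>>> apply_moves --deltas '[[0,[0,0,-0.24],0],[0,[-0.92,0.92,-0.24],0],[0,[-0.92,0.92,-0.24],0],[0,[-0.92,0.92,-0.24],0],[0,[-0.92,0.92,-0.24],0],[0,[-0.92,0.92,-0.24],0],[0,[-0.92,0.92,-0.24],0],[0,[-0.92,0.92,-0.24],0],[0,[-0.92,0.92,-0.24],0],[0,[-0.92,0.92,-0.24],0]]'

```text
t: 5.9
eef_pos: [0.7173, -0.0199, 0.1997]
tool_rot: [0.0, 0.002, 1.0, -0.0]
contact_force: [-1.0, 0.0, -0.2]
gripper_width: 0.999
grasp_force: 0.0
```

Run:
```python
from h import *
p=shot('wrist','w5');h=cv2.cvtColor(p['color'],cv2.COLOR_RGB2HSV)
print(tool()[0]['t'],tool()[0]['eef_pos'],[(np.round(d['point'],3).tolist(),round(d['confidence'],2)) for d in bot.look_for(p,'torch_c')])
# red cap and the bright grey barrel
for n,m in [('red',cv2.inRange(h,(0,120,60),(6,255,255))|cv2.inRange(h,(172,120,60),(180,255,255))),('grey',cv2.inRange(h,(0,0,110),(180,40,255))),('dark',cv2.inRange(h,(0,0,0),(180,255,45)))]:
  for c in cv2.findContours(cv2.morphologyEx(m,cv2.MORPH_OPEN,np.ones((3,3))),cv2.RETR_EXTERNAL,cv2.CHAIN_APPROX_NONE)[0]:
    if cv2.contourArea(c)>100:
        r=cv2.minAreaRect((plane(p,c[:,0],.025)*1000).astype(np.float32));print(n,cv2.boundingRect(c),np.round(r[0],1),np.round(r[1],1),round(r[2],1))
```

```text
5.95 [ 0.71741771 -0.01978935  0.19970331] [([0.804, -0.065, 0.024], 0.88), ([0.684, -0.022, 0.034], 0.86)]
red (176, 231, 17, 24) [ 822.1 -110.7] [33.2 18.8] 12.5
red (292, 122, 21, 36) [685.7  42.2] [41.8 23.2] 0.4
grey (59, 377, 47, 7) [1059.2 -286.6] [72.9 12.3] 89.8
grey (421, 357, 21, 27) [1041.2  263.6] [33.  51.8] 89.8
grey (490, 307, 22, 24) [937.8 350.9] [57.3 22.8] 45.9
grey (151, 307, 200, 35) [954.7 -20.3] [ 60.4 287.2] 0.2
grey (306, 235, 36, 46) [844.6  76.7] [44.1 69. ] 87.4
grey (188, 219, 59, 30) [808.8 -65.1] [17.2 80.1] 22.0
grey (206, 132, 88, 22) [688.8 -21. ] [105.1  25.1] 89.8
grey (332, 0, 180, 99) [580.1 181.4] [209.9  95.4] 83.7
grey (0, 0, 210, 87) [ 572.1 -180.9] [231.   86.2] 84.9
dark (394, 347, 12, 30) [1024.4  207.8] [11.3 56.6] 87.5
dark (0, 240, 512, 144) [942.  -12.4] [806.8 248.5] 89.8
dark (142, 0, 19, 59) [ 567.2 -127.2] [19.9 56.9] 84.7
dark (65, 0, 26, 52) [ 562.9 -207.5] [27.7 50.8] 84.6
dark (0, 0, 20, 47) [ 560.5 -278.6] [20.3 46.6] 76.8
```

View pics/w5.png

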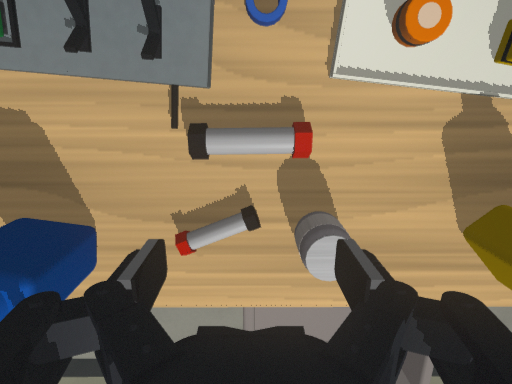

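The torch is centred at pixel (250,140), lying along world y at (0.686, −0.021). The rod is at (174,107), clear of it. I'll pick the torch with a quarter turn.

>>> apply_moves --deltas '[[0,[0.05,0,0.2],0.023],[0,[0.1,0,0.4],0.046],[0,[0.157,-0.006,0.5],0.069],[0,[0.157,-0.006,0.5],0.092],[0,[0.157,-0.006,0.5],0.115],[0,[0.157,-0.006,0.5],0.138],[0,[0.157,-0.006,0.5],0.161],[0,[0.157,-0.006,0.5],0.184],[0,[0.157,-0.006,0.5],0.207],[0,[0.157,-0.006,0.5],0.23],[0,[0.157,-0.006,0.5],0.25],[0,[0.157,-0.006,0.5],0.25]]'

```text
t: 7.2
eef_pos: [0.6864, -0.0193, 0.099]
tool_rot: [0.0, 0.708, 0.706, -0.0]
contact_force: [-0.1, -0.3, -0.4]
gripper_width: 1.002
grasp_force: 0.0
```

>>> apply_moves --deltas '[[0,[0,0,0.23],0],[0,[0,0,0.46],0],[0,[0,0,0.46],0],[0,[0,0,0.46],0],[1,[0,0,0.46],0],[1,[0,0,0.46],0],[1,[0,0,0.46],0],[1,[0,0,0.46],0],[1,[0,0,0.46],0],[1,[0,0,0.2],0],[1,[0,0,-0.3],0],[1,[0,0,-0.3],0]]' --squeeze 60

```text
t: 8.4
eef_pos: [0.6863, -0.0188, 0.1584]
tool_rot: [-0.0, 0.707, 0.707, -0.0]
contact_force: [1.4, 0.4, 0.3]
gripper_width: 0.002
grasp_force: 0.0
```

```bash
cat >> h.py <<'E'
D=np.array([.5146,-.1983,-.0958])
def dw(x,y,D=D):
    c,s=np.cos(D[2]),np.sin(D[2]);return D[:2]+np.array([c*x-s*y,s*x+c*y])
E
python3 - <<'E'
from h import *
o,T=tool();print(o['t'],o['eef_pos'],o['q'],o['gripper_width'],o['grasp_force'])
print({n:np.round(dw(-.045,y),4).tolist() for n,y in [('r0',-.102),('s0',-.034),('r1',.034),('s1',.102)]},'key',dw(.05,-.09))
c=dw(.05,.045);print(c);to(c[0],c[1],.15,D[2])
E
```

```text
8.4 [ 0.68632515 -0.01880794  0.1583512 ] [-0.59157292  0.66754734  0.82321082  1.60368205 -0.53127748  1.10861623
  0.36720245] 0.0018207870306733416 0.0
{'r0': [0.46, -0.2955], 's0': [0.4666, -0.2278], 'r1': [0.4731, -0.1602], 's1': [0.4796, -0.0925]} key [ 0.55576192 -0.29267   ]
[ 0.56867514 -0.15828902]
pos [ 0.6863 -0.0188  0.1584] shift [-0.698 -0.588  0.043] turn 0.0151
```

Run:
```python
from h import *
p=shot('wrist','w6');h=cv2.cvtColor(p['color'],cv2.COLOR_RGB2HSV)
t=shot('scene');t2=shot('top')
for q in(p,t,t2):print([(np.round(d['point'],3).tolist(),round(d['confidence'],2)) for d in bot.look_for(q,'torch_c')])
```

```text
[([0.805, -0.061, 0.023], 0.87)]
[([0.81, -0.063, 0.029], 0.9), ([0.695, -0.017, 0.033], 0.86), ([0.314, 0.281, 0.033], 0.56)]
[([0.684, -0.064, 0.032], 0.66), ([0.333, 0.331, 0.036], 0.57), ([0.577, 0.294, 0.039], 0.28)]
```

View pics/w6.png

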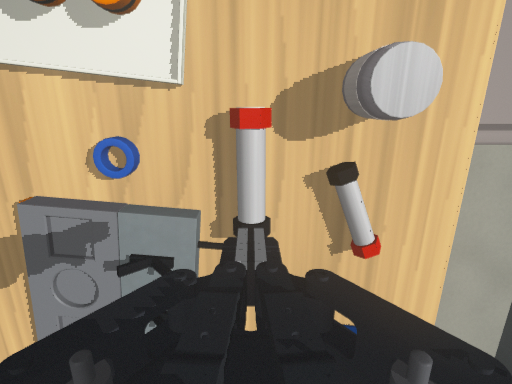

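Wrist view: the torch is still on the bench (red cap at (250,118)), untouched. The fingers had no time to close before the lift. I'll reopen and retry with a longer closing.

>>> apply_moves --deltas '[[0,[0,0,0],0],[0,[0,0,0],0],[0,[0,0,0],0],[0,[0,0,0],0],[0,[0,0,0],0],[0,[0,0,0],0],[0,[0,0,0],0],[0,[0,0,0],0]]'

```text
t: 9.5
eef_pos: [0.6868, -0.0186, 0.1568]
tool_rot: [-0.0, 0.707, 0.707, 0.0]
contact_force: [-0.6, 0.0, -0.5]
gripper_width: 0.998
grasp_force: 0.0
```

Run:
```python
from h import *
p=shot('wrist');h=cv2.cvtColor(p['color'],cv2.COLOR_RGB2HSV)
m=cv2.inRange(h,(0,120,60),(6,255,255))|cv2.inRange(h,(172,120,60),(180,255,255))
for c in cv2.findContours(m,cv2.RETR_EXTERNAL,cv2.CHAIN_APPROX_NONE)[0]:
    if cv2.contourArea(c)>100:
        r=cv2.minAreaRect((plane(p,c[:,0],.03)*1000).astype(np.float32));print(cv2.boundingRect(c),np.round(r[0],1),np.round(r[1],1),round(r[2],1))
print(tool()[0]['gripper_width'])
```

```text
(360, 235, 21, 21) [ 829.5 -103.2] [21.7 22.3] 46.6
(229, 108, 42, 21) [686.5  41.2] [19.6 41.7] 90.0
0.9996253696643507
```

>>> apply_moves --deltas '[[0,[0.01,0,0.25],0],[0,[0.01,0,0.5],0],[0,[0.01,0,0.745],0],[0,[0.01,0,0.745],0],[0,[0.01,0,0.745],0],[1,[0.01,0,0.745],0],[1,[0.01,0,0.745],0],[1,[0.01,0,0.745],0],[1,[0.01,0,0.745],0],[1,[0.01,0,0.745],0],[1,[0.01,0,0.745],0],[1,[0.01,0,0.745],0]]' --squeeze 60

```text
t: 10.75
eef_pos: [0.6868, -0.0166, 0.0078]
tool_rot: [-0.0, 0.707, 0.707, -0.0]
contact_force: [0.1, 0.2, -0.1]
gripper_width: 0.003
grasp_force: 0.0
```

>>> apply_moves --deltas '[[1,[0,0,0],0],[1,[0,0,0],0],[1,[0,0,-0.2],0],[1,[0,0,-0.4],0],[1,[0,0,-0.6],0],[1,[0,0,-0.7],0.0151],[1,[0,0,-0.7],0.0151],[1,[0,0,-0.7],0.0151],[1,[0,0,-0.7],0.0151]]'

```text
t: 11.65
eef_pos: [0.6859, -0.0162, 0.1463]
tool_rot: [-0.001, 0.74, 0.673, -0.001]
contact_force: [0.3, -0.1, -1.2]
gripper_width: 0.0
grasp_force: 0.0
```

Run:
```python
from h import *
o,T=tool();print(o['t'],o['gripper_width'],o['grasp_force'],o['contact_force'])
c=dw(.05,.045);to(c[0],c[1],.15,D[2])
p=shot('wrist','w7')
print(fit(p,DOCK,D))
```

```text
11.65 0.00014214172337291268 0.0 [ 0.2758036  -0.09839292 -1.18948089]
pos [ 0.6859 -0.0162  0.1463] shift [-0.762 -0.517 -0.017] turn 0.0003
(array([ 0.51475055, -0.19896206, -0.08870615]), np.float64(-18.396602630615234))
```

View pics/w7.png

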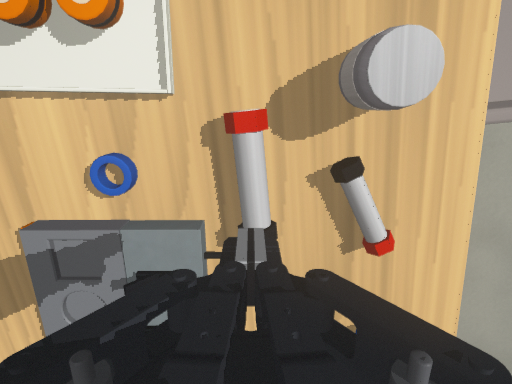

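Run:
```python
from h import *
p=shot('wrist');h=cv2.cvtColor(p['color'],cv2.COLOR_RGB2HSV)
m=cv2.inRange(h,(0,120,60),(6,255,255))|cv2.inRange(h,(172,120,60),(180,255,255))
g=cv2.inRange(h,(0,0,90),(180,45,255))
for n,mm in(('red',m),('grey',g)):
 for c in cv2.findContours(mm,cv2.RETR_EXTERNAL,cv2.CHAIN_APPROX_NONE)[0]:
  if cv2.contourArea(c)>300:
    r=cv2.minAreaRect((plane(p,c[:,0],.03)*1000).astype(np.float32));print(n,cv2.boundingRect(c),np.round(r[0],1),np.round(r[1],1),round(r[2],1))
print(p['W'][:3,3], tool()[0])
```

```text
red (363, 230, 32, 26) [ 821.1 -104.8] [32.6 27.2] 15.5
red (224, 109, 44, 25) [686.8  41. ] [41.8 20.5] 0.7
grey (19, 220, 188, 116) [ 523.2 -121.7] [140.7 215.6] 89.8
grey (341, 175, 46, 68) [804.8 -63.8] [23.6 81. ] 22.1
grey (232, 131, 39, 139) [684.9 -45.9] [154.8  39. ] 85.0
grey (339, 24, 106, 86) [826.2  75.3] [97.1 71.9] 2.0
grey (457, 0, 55, 376) [930.6 -97.5] [ 64.4 438.6] 9.1
grey (0, 0, 174, 94) [543.2 121.1] [ 77.5 165.3] 83.7
[0.69335692 0.05568321 0.31873113] {'t': 11.75, 'q': array([-0.60281545,  0.68883722,  0.83908012,  1.61448019, -0.55992521,
        1.09728812,  0.29219941]), 'joint_vel': array([-0.00036085, -0.00202525,  0.00384351, -0.00583269,  0.00035186,
        0.00219376, -0.00424028]), 'joint_torque': array([-4.16191632e-02, -5.76941979e+01,  1.61246127e+01, -2.37562144e+01,
        1.44367517e-02,  5.63006892e-03,  1.01021456e-02]), 'eef_pos': array([ 0.68591466, -0.01643897,  0.14626163]), 'tool_rot': array([-0.00081107,  0.73981007,  0.67281467, -0.0009071 ]), 'contact_force': array([-0.28710149, -0.39476031, -0.16183338]), 'torque': array([-0.01814232,  0.06070095, -0.03085103]), 'grasp_force': 0.0, 'gripper_width': -0.0019088835941895297}
```

>>> apply_moves --deltas '[[0,[0,0,0],0],[0,[0,0,0],0],[0,[0,0,0],0],[0,[0,0,0],0],[0,[0,0,0],0],[0,[0,0,0],0],[0,[0,0,0.2],0],[0,[0,0,0.4],0],[0,[0,0,0.69],0],[0,[0,0,0.69],0],[0,[0,0,0.69],0],[0,[0,0,0.69],0]]'

```text
t: 12.95
eef_pos: [0.6885, -0.0174, 0.0122]
tool_rot: [0.001, 0.74, 0.672, 0.001]
contact_force: [0.4, -1.2, 0.5]
gripper_width: 0.998
grasp_force: 0.0
```

Run:
```python
from h import *
p=shot('wrist');t=shot('scene')
a=cv2.resize(t['color'][170:310,130:330],(800,560)[:2],interpolation=cv2.INTER_CUBIC)[:, :440]
a=cv2.resize(t['color'][190:290,170:280],(400,364),interpolation=cv2.INTER_CUBIC)
b=cv2.resize(p['color'],(400,300));b=np.vstack([b,np.zeros((64,400,3),np.uint8)])
cv2.imwrite('pics/m8.png',np.hstack([a,b])[:,:,::-1]);print(tool()[0]['eef_pos'],tool()[0]['contact_force'])
```

```text
[ 0.68886646 -0.0170918   0.01273193] [0.3898472  1.53826078 0.13671017]
```

View pics/m8.png

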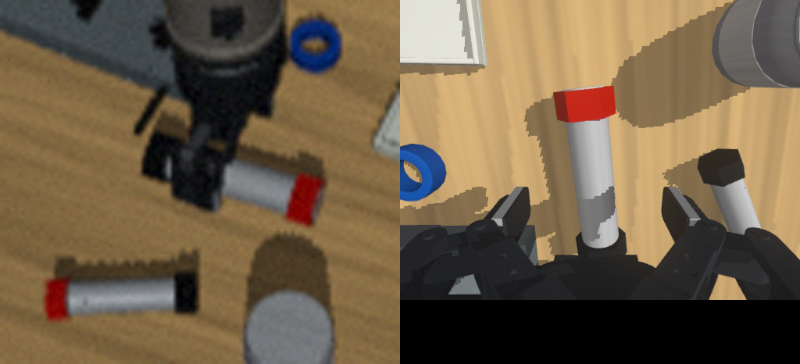

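The scene and wrist views show the open fingers straddling the torch barrel correctly. I'll close in small steps and watch.

>>> apply_moves --deltas '[[0.4,[0,0,0],0],[0.4,[0,0,0],0],[0.4,[0,0,0],0],[0.4,[0,0,0],0]]'

```text
t: 13.45
eef_pos: [0.6869, -0.0165, 0.0101]
tool_rot: [0.0, 0.74, 0.673, 0.0]
contact_force: [-0.3, 0.2, 0.2]
gripper_width: 0.603
grasp_force: 0.0
```

>>> apply_moves --deltas '[[0.9,[0,0,0],0],[0.9,[0,0,0],0],[0.9,[0,0,0],0]]' --squeeze 40

```text
t: 13.75
eef_pos: [0.6867, -0.0166, 0.0097]
tool_rot: [-0.0, 0.74, 0.673, -0.0]
contact_force: [0.8, -0.4, -0.8]
gripper_width: 0.109
grasp_force: 0.0
```

>>> apply_moves --deltas '[[0.9,[0,0,0],0],[0.9,[0,0,0],0],[0.9,[0,0,0],0]]'

```text
t: 14.05
eef_pos: [0.6868, -0.0166, 0.0098]
tool_rot: [-0.0, 0.74, 0.673, -0.0]
contact_force: [-0.3, 0.0, -0.1]
gripper_width: 0.1
grasp_force: 0.0
```

Run:
```python
from h import *
p=shot('wrist');t=shot('scene')
a=cv2.resize(t['color'][190:290,170:280],(400,364),interpolation=cv2.INTER_CUBIC)
b=cv2.resize(p['color'][120:384,90:410],(400,330));b=np.vstack([b,np.zeros((34,400,3),np.uint8)])
cv2.imwrite('pics/m9.png',np.hstack([a,b])[:,:,::-1]);print(tool()[0]['eef_pos'],tool()[0]['contact_force'])
```

```text
[ 0.68676955 -0.01662815  0.00975314] [ 0.18074665 -0.04123691  0.74469459]
```

View pics/m9.png

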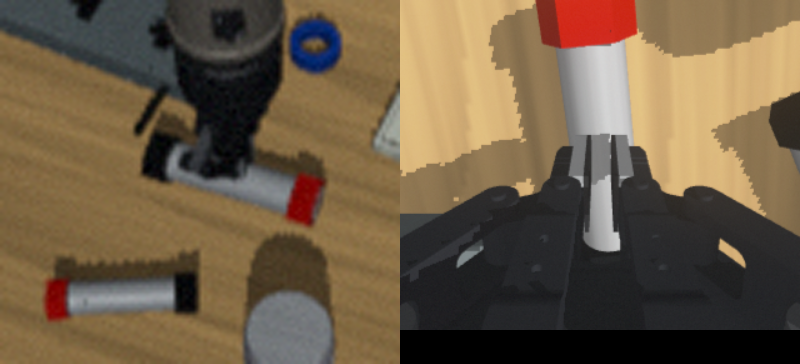

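In the wrist view, the pad tips overlap the barrel near (600,135–180) of the montage. Their spacing in pixels implies the finger ends sit about 30 mm short of the reported TCP, so they closed above the barrel. I'll probe downward gently to confirm.

>>> apply_moves --deltas '[[0.9,[0,0,0.01],0],[0.9,[0,0,0.02],0],[0.9,[0,0,0.03],0],[0.9,[0,0,0.03],0]]'

```text
t: 14.55
eef_pos: [0.687, -0.0166, 0.0043]
tool_rot: [-0.0, 0.74, 0.673, 0.0]
contact_force: [-2.2, 0.3, 4.6]
gripper_width: 0.098
grasp_force: 2.3
```

>>> apply_moves --deltas '[[0.9,[0,0,0.01],0],[0.9,[0,0,0.02],0],[0.9,[0,0,0.02],0]]'

```text
t: 14.85
eef_pos: [0.6879, -0.0166, 0.0039]
tool_rot: [-0.0, 0.74, 0.673, 0.002]
contact_force: [-9.2, 2.0, 29.5]
gripper_width: 0.101
grasp_force: 14.7
```

>>> apply_moves --deltas '[[0.9,[0,0,0.01],0],[0.9,[0,0,0.02],0],[0.9,[0,0,0.02],0]]'

```text
t: 15.15
eef_pos: [0.6889, -0.0166, 0.0036]
tool_rot: [-0.0, 0.74, 0.672, 0.003]
contact_force: [-17.9, 5.2, 54.1]
gripper_width: 0.104
grasp_force: 28.7
```

Contact at TCP z = 0.004 on the 35 mm-high barrel confirms that the real fingertips are 30 mm short of the reported TCP. I'll correct for that from now on. Regrasping lower.

>>> apply_moves --deltas '[[0.9,[0,0,-0.1],0],[0,[0,0,-0.2],0],[0,[0,0,-0.2],0],[0,[0,0,-0.2],0],[0,[0,0,-0.2],0],[0,[0,0,-0.2],0],[0,[0,0,-0.2],0],[0,[0,0,-0.1],0],[0,[0.02,0,0],0],[0,[0.02,0,0.1],0],[0,[0.02,0,0.1],0]]'

```text
t: 16.25
eef_pos: [0.6839, -0.0117, -0.0289]
tool_rot: [-0.002, 0.74, 0.673, -0.002]
contact_force: [-0.3, -0.4, -0.9]
gripper_width: 0.999
grasp_force: 0.0
```

>>> apply_moves --deltas '[[1,[0,0,0],0],[1,[0,0,0],0],[1,[0,0,0],0],[1,[0,0,0],0],[1,[0,0,0],0],[1,[0,0,0],0],[1,[0,0,0],0],[1,[0,0,0],0]]' --squeeze 60

```text
t: 17.05
eef_pos: [0.6882, -0.0129, -0.0228]
tool_rot: [0.001, 0.74, 0.673, 0.001]
contact_force: [-0.1, 0.4, 6.4]
gripper_width: 0.358
grasp_force: 57.1
```

>>> apply_moves --deltas '[[1,[0,0,-0.15],0],[1,[0,0,-0.35],0],[1,[0,0,-0.55],0],[1,[0,0,-0.6],0],[1,[0,0,-0.6],0],[1,[0,0,-0.6],0]]'

```text
t: 17.65
eef_pos: [0.6862, -0.012, 0.0945]
tool_rot: [-0.001, 0.74, 0.673, -0.0]
contact_force: [-0.9, 0.8, -1.2]
gripper_width: 0.359
grasp_force: 57.4
```

Run:
```python
from h import *
o,T=tool();print(o['t'],o['gripper_width'],o['grasp_force'],o['contact_force'])
p=shot('wrist');h=cv2.cvtColor(p['color'],cv2.COLOR_RGB2HSV);z=o['eef_pos'][2]+.042
m=cv2.inRange(h,(0,120,60),(6,255,255))|cv2.inRange(h,(172,120,60),(180,255,255))
for c in cv2.findContours(m,cv2.RETR_EXTERNAL,cv2.CHAIN_APPROX_NONE)[0]:
  if cv2.contourArea(c)>300:
    w=plane(p,c[:,0],z+.01);l=(np.c_[w,np.full(len(w),z)]-T[:3,3])@T[:3,:3]*1000;r=cv2.minAreaRect(l[:,:2].astype(np.float32));print('tool frame',np.round(r[0],1),np.round(r[1],1),round(r[2],1))
c=dw(.05,.053);to(c[0],c[1],.088,D[2]);to(c[0],c[1],.016,D[2])
```

```text
17.65 0.3591661848522602 57.36988842487335 [-0.92280877  0.84116783 -1.2217748 ]
tool frame [-4.2 72.1] [16.8 15.8] 70.7
tool frame [53.2 -3.6] [40.2 23.1] 85.2
pos [ 0.6858 -0.012   0.0938] shift [-0.744 -0.514  0.031] turn 0.0001
pos [ 0.6858 -0.012   0.0938] shift [-0.744 -0.512  0.391] turn 0.0001
```

>>> apply_moves --deltas '[[1,[-0.15,-0.1,0],0.003],[1,[-0.35,-0.24,0],0.007],[1,[-0.55,-0.38,0],0.012],[1,[-0.7,-0.48,0],0.0145],[1,[-0.741,-0.512,0.02],0.0145],[1,[-0.741,-0.512,0.03],0.0145],[1,[-0.741,-0.512,0.03],0.0145],[1,[-0.741,-0.512,0.03],0.0145]]'

```text
t: 18.5
eef_pos: [0.5722, -0.1485, 0.0891]
tool_rot: [-0.0, 0.769, 0.639, -0.0]
contact_force: [0.3, 0.8, -1.5]
gripper_width: 0.357
grasp_force: 57.5
```

Run:
```python
from h import *
o,T=tool();print(o['t'],o['gripper_width'],o['grasp_force'])
p=shot('wrist');h=cv2.cvtColor(p['color'],cv2.COLOR_RGB2HSV);z=o['eef_pos'][2]+.042
m=cv2.inRange(h,(0,120,60),(6,255,255))|cv2.inRange(h,(172,120,60),(180,255,255))
for c in cv2.findContours(m,cv2.RETR_EXTERNAL,cv2.CHAIN_APPROX_NONE)[0]:
  if cv2.contourArea(c)>300:
    w=plane(p,c[:,0],z+.01);r=cv2.minAreaRect((w*1000).astype(np.float32));print('cap',np.round(r[0],1),np.round(r[1],1),round(r[2],1))
print('cap wanted',dw(.05,.045+.062),T[:3,3])
c=dw(.05,.0537);to(c[0],c[1],.018)
```

```text
18.5 0.3571686736601715 57.46265172958374
cap [578.4 -95.6] [23.1 40.2] 84.3
cap wanted [ 0.57460566 -0.0965733 ] [ 0.57221206 -0.14852489  0.08909064]
pos [ 0.5722 -0.1487  0.0893] shift [-0.007 -0.012  0.356] turn 0
```

>>> apply_moves --deltas '[[1,[-0.007,-0.012,0.05],0],[1,[-0.007,-0.012,0.15],0],[1,[-0.007,-0.012,0.25],0],[1,[-0.007,-0.012,0.3],0],[1,[-0.007,-0.012,0.33],0],[1,[-0.007,-0.012,0.355],0],[1,[-0.007,-0.012,0.36],0],[1,[-0.007,-0.012,0.36],0]]'

```text
t: 19.35
eef_pos: [0.5689, -0.1515, 0.0181]
tool_rot: [0.0, 0.77, 0.638, 0.0]
contact_force: [-0.4, 0.4, -1.8]
gripper_width: 0.355
grasp_force: 57.4
```

>>> apply_moves --deltas '[[0.5,[0,0,0],0],[0.4,[0,0,0],0],[0.3,[0,0,0],0],[0.2,[0,0,0],0],[0.2,[0,0,0],0],[0.2,[0,0,-0.1],0],[0,[0,0,-0.4],0],[0,[0,0,-0.7],0],[0,[0,0,-0.9],0],[0,[0,0,-0.9],0],[0,[0,0,-0.9],0]]'

```text
t: 20.45
eef_pos: [0.5698, -0.1517, 0.1997]
tool_rot: [0.001, 0.77, 0.638, 0.002]
contact_force: [-0.9, -0.5, -1.4]
gripper_width: 1.002
grasp_force: 0.0
```

Run:
```python
from h import *
o,T=tool();print(o['t'],o['eef_pos'],o['q'])
p=shot('wrist');cv2.imwrite('pics/m10.png',p['color'][:,:,::-1])
h=cv2.cvtColor(p['color'],cv2.COLOR_RGB2HSV)
m=cv2.inRange(h,(0,120,60),(6,255,255))|cv2.inRange(h,(172,120,60),(180,255,255))
for c in cv2.findContours(m,cv2.RETR_EXTERNAL,cv2.CHAIN_APPROX_NONE)[0]:
  if cv2.contourArea(c)>300:
    w=plane(p,c[:,0],.068);r=cv2.minAreaRect((w*1000).astype(np.float32));print('cap',np.round(r[0],1),np.round(r[1],1),round(r[2],1))
print('cap wanted',dw(.05,.045+.062))
```

```text
20.45 [ 0.56977182 -0.15168747  0.19970149] [-0.55277762  0.48504711  0.97390794  1.81513014 -0.45435915  1.08006048
  0.40136912]
cap [573.4 -97.8] [21.1 41.7] 85.6
cap [ 791.3 -106.5] [31.2 18.3] 13.8
cap wanted [ 0.57460566 -0.0965733 ]
```

View pics/m10.png

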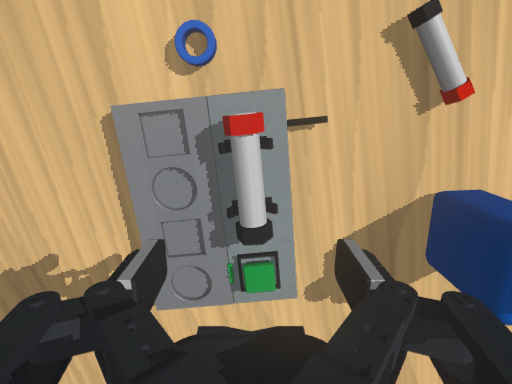

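The torch lies in the cradle (cap at (243,124), barrel along the dock). Next, the squares in the tray.

>>> apply_moves --deltas '[[0,[0.25,-0.05,0],0],[0,[0.5,-0.1,0],0],[0,[0.75,-0.15,0],0],[0,[1,-0.19,0],0],[0,[1,-0.19,0],0]]'

```text
t: 21.0
eef_pos: [0.5669, 0.0612, 0.1946]
tool_rot: [-0.002, 0.766, 0.643, -0.001]
contact_force: [0.2, -0.1, 1.0]
gripper_width: 0.998
grasp_force: 0.0
```

>>> apply_moves --deltas '[[0,[0.25,-0.05,0],0],[0,[0.5,-0.1,0],0],[0,[0.75,-0.15,0],0],[0,[1,-0.1,0],0],[0,[1,-0.1,0],0],[0,[1,-0.1,0],0],[0,[1,-0.1,0],0],[0,[1,-0.1,0],0]]'

```text
t: 21.8
eef_pos: [0.5854, 0.25, 0.1973]
tool_rot: [-0.0, 0.771, 0.637, -0.001]
contact_force: [0.6, -0.4, 0.3]
gripper_width: 1.003
grasp_force: 0.0
```

```bash
cat >> h.py <<'E'
def squares(p,z): return [b for b in blobs(p,'y',z)]
E
python3 - <<'E'
from h import *
print(tool()[0]['t'])
p=shot('wrist')
for k in 'yo':
    for b in blobs(p,k,.036):print(b)
to(.578,.2915,.08,np.deg2rad(-9.5))
TR=rect(0,0,.2,.28,.014,80);x,f=fit(p,TR,[.534,.23,-.1]);print('tray',x,f)
E
```

```text
21.8
('y', [218, 114, 41, 41], 'rect mm', [579.6, 292.0], [45.5, 45.3], 80.2)
('y', [130, 113, 56, 51], 'rect mm', [487.9, 306.2], [51.6, 45.3], 11.9)
('y', [478, 19, 34, 76], 'rect mm', [864.4, 315.2], [34.2, 75.7], 3.7)
('o', [169, 215, 41, 43], 'rect mm', [493.9, 176.5], [59.2, 48.2], 29.4)
('o', [222, 211, 39, 43], 'rect mm', [560.1, 169.2], [56.3, 48.8], 38.9)
pos [0.5856 0.2503 0.1976] shift [ 0.196 -0.076  0.588] turn -0.0038
tray [ 0.53051357  0.22538699 -0.10610805] -56.550018310546875
```

>>> apply_moves --deltas '[[0,[0.196,-0.071,0.2],-0.004],[0,[0.196,-0.071,0.4],-0.004],[0,[0.196,-0.071,0.588],-0.004],[0,[0.196,-0.071,0.588],-0.004],[0,[0.196,-0.071,0.8],-0.004],[0,[0.196,-0.071,0.9],-0.004],[0,[0.196,-0.071,0.9],-0.004]]'

```text
t: 22.55
eef_pos: [0.5783, 0.2922, 0.0173]
tool_rot: [-0.0, 0.762, 0.647, -0.001]
contact_force: [0.4, 0.3, 0.9]
gripper_width: 1.001
grasp_force: 0.0
```

>>> apply_moves --deltas '[[0,[0,0,0.1],0],[0,[0,0,0.178],0],[0,[0,0,0.178],0],[1,[0,0,0.178],0],[1,[0,0,0.178],0],[1,[0,0,0.178],0],[1,[0,0,0.178],0],[1,[0,0,0.178],0],[1,[0,0,0.178],0]]' --squeeze 50

```text
t: 23.45
eef_pos: [0.5798, 0.2939, -0.0168]
tool_rot: [0.0, 0.762, 0.648, 0.001]
contact_force: [0.0, -0.0, 5.5]
gripper_width: 0.527
grasp_force: 52.6
```

>>> apply_moves --deltas '[[1,[0,0,-0.2],0],[1,[0,0,-0.4],0],[1,[0,0,-0.6],0],[1,[0,0,-0.6],0],[1,[0,0,-0.6],0]]'

```text
t: 23.95
eef_pos: [0.579, 0.294, 0.1027]
tool_rot: [-0.0, 0.762, 0.648, 0.001]
contact_force: [0.0, 0.3, -2.7]
gripper_width: 0.524
grasp_force: 52.0
```

Run:
```python
from h import *
o=tool()[0];print(o['t'],o['gripper_width'],o['grasp_force'],o['contact_force'])
c=dw(-.045,-.034);to(c[0],c[1],.10,D[2]);c=dw(-.045,.102);to(c[0],c[1],.10,D[2])
```

```text
23.95 0.524474293442508 52.02699959278107 [ 0.01163277  0.31127815 -2.67547883]
pos [0.579  0.294  0.1027] shift [-2.666 -0.137  0.01 ] turn -0.0104
pos [0.579  0.294  0.1027] shift [-1.987 -0.181  0.011] turn -0.0104
```

>>> apply_moves --deltas '[[1,[-0.2,-0.02,0],0],[1,[-0.45,-0.045,0],0],[1,[-0.7,-0.07,0],0],[1,[-0.95,-0.09,0],0],[1,[-1,-0.09,0],0]]'

```text
t: 24.45
eef_pos: [0.5256, 0.0925, 0.1009]
tool_rot: [-0.0, 0.764, 0.645, -0.002]
contact_force: [0.7, 0.8, -1.1]
gripper_width: 0.524
grasp_force: 51.9
```

>>> apply_moves --deltas '[[1,[-0.25,-0.02,0],-0.003],[1,[-0.5,-0.045,0],-0.006],[1,[-0.75,-0.07,0],-0.0104],[1,[-0.9,-0.09,0],-0.0104],[1,[-0.97,-0.09,0],-0.0104],[1,[-0.97,-0.09,0],-0.0104],[1,[-0.97,-0.09,0],-0.0104],[1,[-0.97,-0.09,0],-0.0104]]'

```text
t: 25.25
eef_pos: [0.4807, -0.0874, 0.1017]
tool_rot: [-0.0, 0.739, 0.674, -0.0]
contact_force: [-0.2, 0.6, -0.5]
gripper_width: 0.526
grasp_force: 52.0
```

```bash
cat >> h.py <<'E'
def held(p,kind,dz=.054):
    """held beacon's visible top, in tool mm (dz: height of top face above TCP)"""
    o,T=tool()
    for b in blobs(p,kind,T[2,3]+dz):
        w=np.array(b[3])/1000;l=(np.r_[w,T[2,3]+dz]-T[:3,3])@T[:3,:3]*1000
        if abs(l[0])<60 and abs(l[1])<60: print('held',np.round(l,1),b[4],b[5])
E
python3 - <<'E'
from h import *
o=tool()[0];print(o['t'],o['gripper_width'],o['grasp_force'])
c=dw(-.045,.1038);to(c[0],c[1],.10,D[2])
p=shot('wrist','h1');held(p,'y');print(fit(p,DOCK,D))
E
```

```text
25.25 0.5262370956638605 51.95501625537872
pos [ 0.4807 -0.0874  0.1017] shift [-0.017 -0.003  0.009] turn 0.0005
held [  2.    0.3 -54. ] [48.2, 44.3] 84.7
held [ 30.    0.4 -54. ] [2.3, 36.4] 84.7
(array([ 0.51425797, -0.19986817, -0.08365503]), np.float64(-25.211925506591797))
```

Run:
```python
from h import *
o,T=tool();p=shot('wrist')
z=T[2,3]
for dz in(.052,.054):
    x,f=fit(p,rect(0,0,.046,.046,z+dz),[T[0,3],T[1,3],D[2]],(1.5,.8));l=(np.r_[x[:2],z]-T[:3,3])@T[:3,:3]*1000;print(dz,np.round(l,1),x,f)
im=p['color'][:,:,::-1].copy();c,s=np.cos(x[2]),np.sin(x[2]);X=rect(0,0,.046,.046,z+dz);X[:,:2]=X[:,:2]@np.array([[c,s],[-s,c]])+x[:2]
for u in proj(p,X).astype(int): cv2.circle(im,tuple(map(int,u)),0,(255,0,0),-1)
cv2.imwrite('pics/h2.png',cv2.resize(im[100:330,130:400],None,fx=2.6,fy=2.6))
```

```text
0.052 [-1.4  0.3 -0. ] [ 0.48094217 -0.08899516 -0.09880127] -54.42292022705078
0.054 [-0.5 -1.   0. ] [ 0.47970408 -0.08791978 -0.09407029] -48.972782135009766
```

View pics/h2.png

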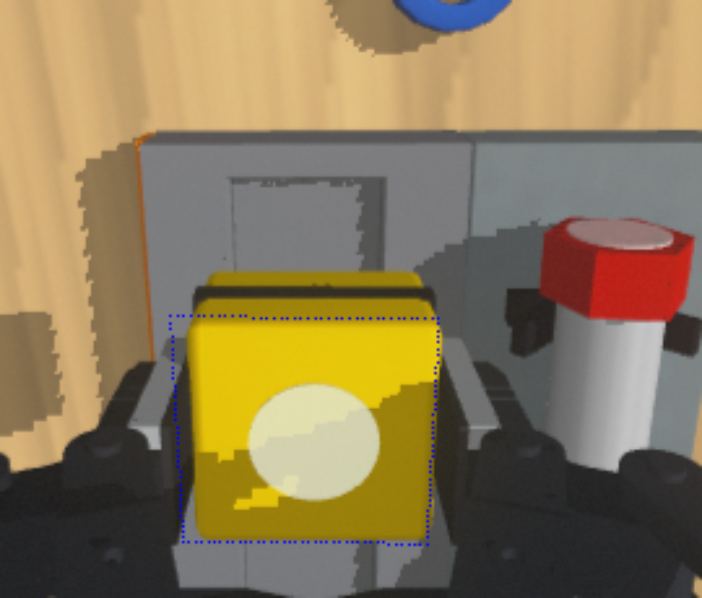

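Held view: the beacon is square in the grip at (315,430) of the crop, about 2 mm toward −tool-x. The nest is visible directly ahead at (310,225), and the torch stays clear. Lowering.

>>> apply_moves --deltas '[[1,[-0.017,-0.003,0.1],0],[1,[-0.017,-0.003,0.25],0],[1,[-0.017,-0.003,0.4],0],[1,[-0.017,-0.003,0.44],0],[1,[-0.017,-0.003,0.46],0],[1,[-0.017,-0.003,0.48],0],[1,[-0.017,-0.003,0.5],0],[1,[-0.017,-0.003,0.5],0],[1,[-0.017,-0.003,0.5],0]]'

```text
t: 26.25
eef_pos: [0.4798, -0.0928, 0.0027]
tool_rot: [0.0, 0.74, 0.672, 0.0]
contact_force: [0.1, -0.1, -1.1]
gripper_width: 0.528
grasp_force: 52.0
```

>>> apply_moves --deltas '[[1,[0,0,0.008],0],[0.3,[0,0,0.008],0],[0.3,[0,0,0.008],0],[0.3,[0,0,0.008],0],[0.3,[0,0,0.008],0],[0.3,[0,0,-0.1],0],[0.2,[0,0,-0.3],0],[0,[0,0,-0.55],0],[0,[0,0,-0.8],0],[0,[0,0,-0.9],0],[0,[0,0,-0.9],0]]'

```text
t: 27.35
eef_pos: [0.4813, -0.093, 0.1849]
tool_rot: [0.001, 0.74, 0.672, 0.003]
contact_force: [0.5, -0.2, -0.5]
gripper_width: 0.998
grasp_force: 0.0
```

>>> apply_moves --deltas '[[0,[0.25,0.05,0],0],[0,[0.5,0.05,0],0],[0,[0.75,0.05,0],0],[0,[1,0.05,0],0],[0,[1,0.05,0],0],[0,[1,0.05,0],0],[0,[1,0.05,0],0]]'

```text
t: 28.05
eef_pos: [0.5077, 0.1037, 0.1814]
tool_rot: [-0.0, 0.741, 0.672, -0.001]
contact_force: [0.8, -0.5, 1.1]
gripper_width: 1.003
grasp_force: 0.0
```

>>> apply_moves --deltas '[[0,[0.2,0,0],0.023],[0,[0.4,0,0],0.046],[0,[0.6,0,0],0.069],[0,[0.8,0,0],0.092],[0,[0.8,0,0],0.115],[0,[0.8,0,0],0.138],[0,[0.8,0,0],0.161],[0,[0.8,0,0],0.184],[0,[0.8,0,0],0.2],[0,[0.8,0,0],0.2],[0,[0.8,0,0],0.2]]'

```text
t: 29.15
eef_pos: [0.524, 0.263, 0.1821]
tool_rot: [0.0, 0.994, 0.109, -0.0]
contact_force: [-1.4, 0.4, -0.0]
gripper_width: 1.0
grasp_force: 0.0
```

```bash
cat >> h.py <<'E'
TRAYM=rect(0,0,.2,.28,.014,80)
def sq(p,x0,z): return fit(p,np.vstack([rect(0,0,.046,.046,z),circ(0,0,.0125,z,30)]),x0,(1.5,.8))
def ro(p,x0,z): return fit(p,circ(0,0,.025,z),x0,(1.5,.8))
E
python3 - <<'E'
from h import *
o=tool()[0];print(o['t'],o['eef_pos'])
p=shot('wrist','x1')
for k in 'yo':
    for b in blobs(p,k,.036):print(b)
for b in blobs(p,'y',.054):print('.054',b)
print('s1 want',dw(-.045,.102))
to(.4835,.305,.08,np.deg2rad(102.1))
E
```

```text
29.15 [0.52404435 0.26301852 0.18210014]
('y', [501, 260, 11, 25], 'rect mm', [466.3, -81.3], [35.7, 12.3], 27.0)
('y', [498, 243, 14, 24], 'rect mm', [490.1, -67.2], [32.8, 10.3], 1.2)
('y', [188, 173, 40, 43], 'rect mm', [487.6, 305.8], [51.2, 45.1], 11.2)
('o', [294, 190, 45, 45], 'rect mm', [493.2, 175.6], [58.0, 47.8], 30.9)
('o', [315, 138, 48, 46], 'rect mm', [559.7, 167.8], [53.9, 48.3], 33.1)
.054 ('y', [501, 260, 11, 25], 'rect mm', [473.6, -60.9], [33.7, 11.6], 27.0)
.054 ('y', [498, 243, 14, 24], 'rect mm', [496.0, -47.6], [31.0, 9.7], 1.2)
.054 ('y', [188, 173, 40, 43], 'rect mm', [493.7, 304.2], [48.4, 42.5], 11.2)
s1 want [ 0.479563   -0.09246329]
pos [0.524  0.2634 0.1822] shift [-0.152 -0.247  0.511] turn 0.0012
```

>>> apply_moves --deltas '[[0,[-0.152,-0.247,0.2],0.001],[0,[-0.152,-0.247,0.4],0.001],[0,[-0.152,-0.247,0.6],0.001],[0,[-0.152,-0.247,0.7],0.001],[0,[-0.152,-0.247,0.8],0.001],[0,[-0.152,-0.247,0.9],0.001],[0,[-0.152,-0.247,1],0.001],[0,[-0.152,-0.247,1],0.001]]'

```text
t: 30.0
eef_pos: [0.4819, 0.3055, -0.0196]
tool_rot: [0.0, 0.994, 0.106, -0.002]
contact_force: [0.7, -0.3, 0.2]
gripper_width: 1.001
grasp_force: 0.0
```

>>> apply_moves --deltas '[[0,[0,0,0],0],[1,[0,0,0],0],[1,[0,0,0],0],[1,[0,0,0],0],[1,[0,0,0],0],[1,[0,0,0],0],[1,[0,0,0],0],[1,[0,0,-0.2],0],[1,[0,0,-0.4],0],[1,[0,0,-0.6],0],[1,[0,0,-0.6],0],[1,[0,0,-0.6],0]]' --squeeze 50

```text
t: 31.2
eef_pos: [0.4834, 0.3068, 0.1027]
tool_rot: [-0.001, 0.994, 0.106, 0.0]
contact_force: [0.4, 0.2, -1.8]
gripper_width: 0.526
grasp_force: 52.0
```

Run:
```python
from h import *
o=tool()[0];print(o['t'],o['gripper_width'],o['grasp_force'],o['contact_force'])
p=shot('wrist');held(p,'y')
c=dw(-.045,-.034);to(c[0],c[1],.10,D[2]);to(c[0],c[1],.10,D[2]+np.pi/2)
t=shot('top')
print('s1',sq(t,[.4796,-.0925,D[2]],.054))
```

```text
31.2 0.5261582696152982 51.997477412223816 [ 0.35321834  0.20155703 -1.80441334]
held [  4.4   0.2 -54. ] [56.5, 44.9] 12.2
pos [0.4826 0.3064 0.1016] shift [-0.642  2.595  0.008] turn -0.2009
pos [0.4826 0.3064 0.1016] shift [-0.642  2.595  0.008] turn 0.0491
s1 (array([ 0.4756, -0.0965, -0.1158]), np.float64(-60.0))
```

>>> apply_moves --deltas '[[1,[-0.05,0.2,0],0],[1,[-0.1,0.45,0],0],[1,[-0.15,0.7,0],0],[1,[-0.2,0.95,0],0],[1,[-0.2,1,0],0]]'

```text
t: 31.8
eef_pos: [0.4844, 0.0963, 0.1016]
tool_rot: [0.001, 0.995, 0.102, -0.001]
contact_force: [-0.4, 0.9, -1.2]
gripper_width: 0.53
grasp_force: 51.9
```

>>> apply_moves --deltas '[[1,[-0.05,0.25,0],0],[1,[-0.1,0.5,0],0],[1,[-0.15,0.75,0],0.02],[1,[-0.2,1,0],0.04],[1,[-0.2,1,0],0.0491],[1,[-0.2,1,0],0.0491],[1,[-0.2,1,0],0.0491]]'

```text
t: 32.5
eef_pos: [0.4889, -0.1006, 0.1012]
tool_rot: [-0.0, 0.999, -0.047, -0.001]
contact_force: [-0.4, 0.6, -2.1]
gripper_width: 0.523
grasp_force: 51.9
```

Run:
```python
from h import *
o=tool()[0];print(o['t'],o['gripper_width'],o['grasp_force'],o['contact_force'])
c=dw(-.045,-.034);to(c[0],c[1],.10,D[2]+np.pi/2)
```

```text
32.5 0.5231965316292977 51.934141516685486 [-0.37880676  0.64572852 -2.12612896]
pos [ 0.4889 -0.1006  0.1012] shift [-0.051  0.644  0.006] turn 0.0003
```

>>> apply_moves --deltas '[[1,[-0.02,0.2,0],0],[1,[-0.04,0.45,0],0],[1,[-0.051,0.644,0],0],[1,[-0.051,0.644,0],0],[1,[-0.051,0.644,0.1],0],[1,[-0.051,0.644,0.25],0],[1,[-0.051,0.644,0.35],0],[1,[-0.051,0.644,0.35],0],[1,[-0.051,0.644,0.35],0]]'

```text
t: 33.4
eef_pos: [0.4671, -0.2274, 0.0322]
tool_rot: [-0.0, 0.999, -0.047, -0.0]
contact_force: [0.2, -0.5, -1.4]
gripper_width: 0.529
grasp_force: 51.9
```

Run:
```python
from h import *
o=tool()[0];print(o['t'],o['gripper_width'],o['grasp_force'],o['contact_force'])
c=dw(-.045,-.034);to(c[0],c[1],.002,D[2]+np.pi/2)
```

```text
33.4 0.528613646676719 51.939189434051514 [ 0.23001742 -0.53463256 -1.40159739]
pos [ 0.4671 -0.2274  0.0322] shift [-0.002  0.003  0.151] turn 0.0003
```

>>> apply_moves --deltas '[[1,[-0.001,0.002,0.05],0],[1,[-0.001,0.002,0.08],0],[1,[-0.001,0.002,0.11],0],[1,[-0.001,0.002,0.13],0],[1,[-0.001,0.002,0.15],0],[1,[-0.001,0.002,0.15],0],[1,[-0.001,0.002,0.15],0]]'

```text
t: 34.1
eef_pos: [0.4664, -0.2294, 0.0022]
tool_rot: [0.0, 0.999, -0.048, -0.0]
contact_force: [-1.1, -0.3, -1.0]
gripper_width: 0.529
grasp_force: 52.0
```

>>> apply_moves --deltas '[[1,[0,0,0.006],0],[0.3,[0,0,0.006],0],[0.3,[0,0,0.006],0],[0.3,[0,0,0.006],0],[0.3,[0,0,0.006],0],[0.3,[0,0,-0.1],0],[0.2,[0,0,-0.3],0],[0,[0,0,-0.55],0],[0,[0,0,-0.8],0],[0,[-0.2,0,-0.9],0],[0,[-0.3,-0.3,-0.9],0],[0,[-0.3,-0.3,-0.9],0]]'

```text
t: 35.3
eef_pos: [0.4111, -0.1607, 0.1817]
tool_rot: [-0.001, 0.999, -0.048, -0.001]
contact_force: [0.2, 0.5, 1.2]
gripper_width: 0.998
grasp_force: 0.0
```

Run:
```python
from h import *
o=tool()[0];print(o['t'],o['eef_pos'])
p=shot('wrist','x2')
for y in(-.034,.102):
    w=dw(-.045,y);x,f=sq(p,[*w,D[2]],.054);print('nest',np.round(w,4),'sq',np.round(x,4),f)
for b in blobs(p,'y',.054):print(b)
print(fit(p,DOCK,D))
```

```text
35.3 [ 0.41107188 -0.16074466  0.18170793]
nest [ 0.4666 -0.2278] sq [ 0.4659 -0.2282 -0.0487] -59.87638854980469
nest [ 0.4796 -0.0925] sq [ 0.48   -0.0964 -0.0744] -59.99221420288086
('y', [287, 93, 50, 47], 'rect mm', [466.6, -227.0], [48.3, 45.1], 84.6)
('y', [157, 92, 47, 47], 'rect mm', [480.1, -95.9], [45.2, 45.1], 84.5)
(array([ 0.5149627 , -0.19932782, -0.09246063]), np.float64(-45.07701873779297))
```

View pics/x2.png

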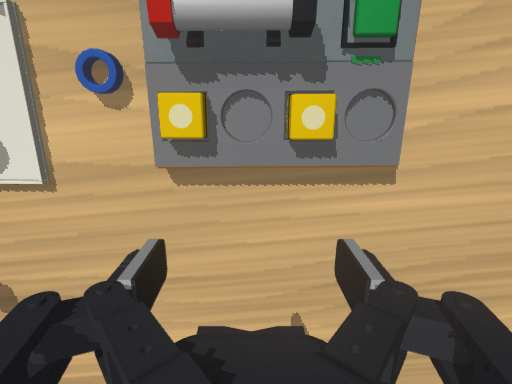

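Wrist view: the squares sit flat in nests s1 at (182,115) and s0 at (312,117). The round nests at (247,115) and (370,115) are empty, and the torch is still cradled. Next, the rounds.

>>> apply_moves --deltas '[[0,[0.1,-0.25,0],0],[0,[0.2,-0.5,0],0],[0,[0.28,-0.75,0],0],[0,[0.28,-0.85,0],0],[0,[0.28,-0.85,0],0]]'

```text
t: 35.85
eef_pos: [0.4861, 0.0043, 0.1817]
tool_rot: [0.0, 0.999, -0.044, -0.0]
contact_force: [-0.6, -0.3, -0.5]
gripper_width: 1.003
grasp_force: 0.0
```

>>> apply_moves --deltas '[[0,[0.1,-0.25,0],0],[0,[0.2,-0.5,0],0],[0,[0.28,-0.75,0],0],[0,[0.28,-0.85,0],0],[0,[0.28,-0.85,0],0],[0,[0.28,-0.85,0],0],[0,[0.28,-0.85,0],0],[0,[0.28,-0.85,0],0]]'

```text
t: 36.65
eef_pos: [0.5566, 0.162, 0.1825]
tool_rot: [-0.0, 0.999, -0.05, 0.0]
contact_force: [-0.2, -0.2, 0.2]
gripper_width: 1.004
grasp_force: 0.0
```

Run:
```python
from h import *
o=tool()[0];print(o['t'],o['eef_pos'])
p=shot('wrist','x3')
for b in blobs(p,'o',.036):print(b)
for g in((.556,.166),(.488,.173)):
    x,f=ro(p,[*g,0],.036);print(np.round(x[:2],4),f)
to(.556,.166,-.018)
```

```text
36.65 [0.55660169 0.1619503  0.18248009]
('o', [228, 201, 40, 45], 'rect mm', [492.7, 174.0], [55.6, 47.8], 28.5)
('o', [227, 147, 43, 46], 'rect mm', [558.1, 165.6], [49.8, 47.9], 29.5)
[0.5577 0.1657] -60.0
[0.4904 0.1727] -60.0
pos [0.5566 0.1623 0.1825] shift [-0.005 -0.018  1.002] turn 0
```

>>> apply_moves --deltas '[[0,[0,-0.018,0.2],0],[0,[0,-0.018,0.4],0],[0,[0,-0.018,0.6],0],[0,[0,-0.018,0.7],0],[0,[0,-0.018,0.8],0],[0,[0,-0.018,0.9],0],[0,[0,-0.018,1],0],[0,[0,-0.018,1],0]]'

```text
t: 37.5
eef_pos: [0.5555, 0.1666, -0.0196]
tool_rot: [0.001, 0.999, -0.049, -0.002]
contact_force: [-1.3, 0.2, 0.5]
gripper_width: 0.999
grasp_force: 0.0
```

>>> apply_moves --deltas '[[0,[0,0,0],0],[1,[0,0,0],0],[1,[0,0,0],0],[1,[0,0,0],0],[1,[0,0,0],0],[1,[0,0,0],0],[1,[0,0,0],0],[1,[0,0,0],0]]'

```text
t: 38.3
eef_pos: [0.5579, 0.1675, -0.0165]
tool_rot: [-0.0, 0.999, -0.048, 0.001]
contact_force: [-0.6, 0.3, 6.1]
gripper_width: 0.565
grasp_force: 50.9
```

>>> apply_moves --deltas '[[1,[0,0,-0.2],0],[1,[0,0,-0.4],0],[1,[0,0,-0.6],0],[1,[0,0.25,-0.6],0.023],[1,[0,0.5,-0.6],0.046],[1,[0,0.75,-0.6],0.069],[1,[0,1,-0.6],0.092],[1,[0,1,-0.6],0.115],[1,[0,1,-0.6],0.138],[1,[0,1,-0.6],0.161],[1,[0,1,-0.6],0.184],[1,[0,1,-0.6],0.207]]'

```text
t: 39.5
eef_pos: [0.5378, -0.0314, 0.1023]
tool_rot: [-0.0, 0.764, -0.645, -0.0]
contact_force: [-0.5, 0.2, -0.5]
gripper_width: 0.568
grasp_force: 52.5
```

Run:
```python
from h import *
o=tool()[0];print(o['t'],o['gripper_width'],o['grasp_force'],o['q'][6])
c=dw(-.045,.034);to(c[0],c[1],.10,D[2])
```

```text
39.5 0.5683390713320938 52.4955815076828 -2.0761091701000502
pos [ 0.5378 -0.0314  0.1023] shift [0.581 0.426 0.012] turn 0.0419
```

>>> apply_moves --deltas '[[1,[0.15,0.1,0],0.02],[1,[0.35,0.25,0],0.0419],[1,[0.5,0.36,0],0.0419],[1,[0.586,0.426,0],0.0419],[1,[0.586,0.426,0],0.0419],[1,[0.586,0.426,0.1],0.0419],[1,[0.586,0.426,0.25],0.0419],[1,[0.586,0.426,0.35],0.0419],[1,[0.586,0.426,0.35],0.0419],[1,[0.586,0.426,0.35],0.0419],[1,[0.586,0.426,0.35],0.0419]]'

```text
t: 40.6
eef_pos: [0.475, -0.1619, 0.0333]
tool_rot: [0.0, -0.675, 0.738, -0.001]
contact_force: [-0.2, 0.9, -1.7]
gripper_width: 0.566
grasp_force: 52.5
```

Run:
```python
from h import *
o=tool()[0];print(o['t'],o['gripper_width'],o['grasp_force'],o['contact_force'])
c=dw(-.045,.034);to(c[0],c[1],.002,D[2])
```

```text
40.6 0.5663957850112469 52.49427258968353 [-0.17157247  0.88235136 -1.74725232]
pos [ 0.475  -0.1619  0.0333] shift [-0.008  0.011  0.156] turn 0.0011
```

>>> apply_moves --deltas '[[1,[-0.003,0.009,0.05],0],[1,[-0.003,0.009,0.08],0],[1,[-0.003,0.009,0.11],0],[1,[-0.003,0.009,0.13],0],[1,[-0.003,0.009,0.15],0],[1,[-0.003,0.009,0.15],0],[1,[-0.003,0.009,0.15],0]]'

```text
t: 41.3
eef_pos: [0.4723, -0.1611, 0.0022]
tool_rot: [-0.0, -0.675, 0.738, 0.0]
contact_force: [-0.2, -0.5, -1.2]
gripper_width: 0.564
grasp_force: 52.6
```

>>> apply_moves --deltas '[[1,[0,0,0.006],0],[0.3,[0,0,0.006],0],[0.3,[0,0,0.006],0],[0.3,[0,0,0.006],0],[0.3,[0,0,0.006],0],[0.3,[0,0,-0.1],0],[0.2,[0,0,-0.3],0],[0,[0,0,-0.55],0],[0,[-0.2,0,-0.8],0],[0,[-0.4,0,-0.9],0],[0,[-0.65,0,-0.9],0],[0,[-0.7,0,-0.9],0]]'

```text
t: 42.5
eef_pos: [0.4862, -0.0163, 0.183]
tool_rot: [0.002, -0.677, 0.736, 0.001]
contact_force: [-0.2, -0.3, -1.0]
gripper_width: 0.999
grasp_force: 0.0
```

>>> apply_moves --deltas '[[0,[-0.25,-0.03,0],-0.023],[0,[-0.5,-0.06,0],-0.046],[0,[-0.75,-0.09,0],-0.069],[0,[-0.95,-0.1,0],-0.092],[0,[-0.95,-0.1,0],-0.115],[0,[-0.95,-0.1,0],-0.138],[0,[-0.95,-0.1,0],-0.161],[0,[-0.95,-0.1,0],-0.184],[0,[-0.95,-0.1,0],-0.207],[0,[-0.95,-0.1,0],-0.23],[0,[-0.95,-0.1,0],-0.25],[0,[-0.95,-0.1,0],-0.25]]'

```text
t: 43.7
eef_pos: [0.5218, 0.1656, 0.1824]
tool_rot: [-0.001, 0.999, -0.045, -0.0]
contact_force: [-0.2, -0.7, -0.0]
gripper_width: 0.995
grasp_force: 0.0
```

Run:
```python
from h import *
o=tool()[0];print(o['t'],o['eef_pos'],o['q'][6])
p=shot('wrist','x4')
for b in blobs(p,'o',.036):print(b)
x,f=ro(p,[.488,.173,0],.036);print(np.round(x[:2],4),f)
to(.4885,.173,-.018)
```

```text
43.7 [0.52177141 0.16564355 0.18237062] -1.6542772308108906
('o', [227, 174, 42, 45], 'rect mm', [491.6, 173.4], [53.6, 47.9], 22.7)
[0.4897 0.1725] -60.0
pos [0.5218 0.1657 0.1823] shift [-0.169 -0.02   1.001] turn 0
```

>>> apply_moves --deltas '[[0,[-0.08,-0.018,0.2],0],[0,[-0.165,-0.018,0.4],0],[0,[-0.165,-0.018,0.6],0],[0,[-0.165,-0.018,0.7],0],[0,[-0.165,-0.018,0.8],0],[0,[-0.165,-0.018,0.9],0],[0,[-0.165,-0.018,1],0],[0,[-0.165,-0.018,1],0]]'

```text
t: 44.55
eef_pos: [0.4877, 0.1715, -0.0198]
tool_rot: [0.001, 0.999, -0.046, -0.002]
contact_force: [-0.2, -0.1, -0.3]
gripper_width: 0.997
grasp_force: 0.0
```

>>> apply_moves --deltas '[[0,[0,0,0],0],[1,[0,0,0],0],[1,[0,0,0],0],[1,[0,0,0],0],[1,[0,0,0],0],[1,[0,0,0],0],[1,[0,0,0],0],[1,[0,0,0],0]]'

```text
t: 45.35
eef_pos: [0.49, 0.1728, -0.0167]
tool_rot: [-0.001, 0.999, -0.045, 0.001]
contact_force: [-1.5, -0.3, 6.9]
gripper_width: 0.57
grasp_force: 50.5
```

>>> apply_moves --deltas '[[1,[0,0,-0.2],0],[1,[0,0,-0.4],0],[1,[0,0,-0.6],0],[1,[0,0.25,-0.6],0.023],[1,[0,0.5,-0.6],0.046],[1,[0,0.75,-0.6],0.069],[1,[0,1,-0.6],0.092],[1,[0,1,-0.6],0.115],[1,[0,1,-0.6],0.138],[1,[0,1,-0.6],0.161],[1,[0,1,-0.6],0.184],[1,[0,1,-0.6],0.207]]'

```text
t: 46.55
eef_pos: [0.4714, -0.0265, 0.1025]
tool_rot: [-0.001, 0.766, -0.643, -0.0]
contact_force: [-0.3, 0.1, -0.2]
gripper_width: 0.567
grasp_force: 52.5
```

Run:
```python
from h import *
o=tool()[0];print(o['t'],o['gripper_width'],o['grasp_force'],o['q'][6])
c=dw(-.045,-.102);to(c[0],c[1],.10,D[2])
```

```text
46.55 0.5674850266504963 52.49462842941284 -2.2404151817139084
pos [ 0.4714 -0.0265  0.1025] shift [1.315 0.289 0.011] turn 0.043
```

>>> apply_moves --deltas '[[1,[0.2,0.05,0],0.02],[1,[0.45,0.1,0],0.043],[1,[0.7,0.15,0],0.043],[1,[0.95,0.21,0],0.043],[1,[0.95,0.21,0],0.043],[1,[0.95,0.21,0],0.043],[1,[0.95,0.21,0],0.043]]'

```text
t: 47.25
eef_pos: [0.4644, -0.2199, 0.102]
tool_rot: [0.0, -0.675, 0.738, 0.001]
contact_force: [0.2, 0.9, -2.0]
gripper_width: 0.566
grasp_force: 52.5
```

Run:
```python
from h import *
o=tool()[0];print(o['t'],o['gripper_width'],o['grasp_force'])
c=dw(-.045,-.102);to(c[0],c[1],.032,D[2])
```

```text
47.25 0.5664987211874905 52.49881982803345
pos [ 0.4644 -0.2199  0.102 ] shift [ 0.379 -0.012  0.35 ] turn 0.0011
```

>>> apply_moves --deltas '[[1,[0.2,-0.012,0],0.001],[1,[0.384,-0.012,0],0.001],[1,[0.384,-0.012,0],0.001],[1,[0.384,-0.012,0.1],0.001],[1,[0.384,-0.012,0.25],0.001],[1,[0.384,-0.012,0.35],0.001],[1,[0.384,-0.012,0.35],0.001],[1,[0.384,-0.012,0.35],0.001],[1,[0.384,-0.012,0.35],0.001]]'

```text
t: 48.15
eef_pos: [0.4607, -0.2976, 0.0333]
tool_rot: [0.0, -0.673, 0.74, -0.001]
contact_force: [1.1, -0.1, -0.4]
gripper_width: 0.57
grasp_force: 52.5
```

Run:
```python
from h import *
o=tool()[0];print(o['t'],o['gripper_width'],o['grasp_force'])
c=dw(-.045,-.102);to(c[0],c[1],.002,D[2])
```

```text
48.15 0.5698222695175653 52.49368607997894
pos [ 0.4607 -0.2976  0.0333] shift [-0.01   0.004  0.156] turn 0.0002
```

Add the +0.005 correction along x: −0.005.

>>> apply_moves --deltas '[[1,[-0.004,0.003,0.05],0],[1,[-0.004,0.003,0.08],0],[1,[-0.004,0.003,0.11],0],[1,[-0.004,0.003,0.13],0],[1,[-0.004,0.003,0.15],0],[1,[-0.004,0.003,0.15],0],[1,[-0.004,0.003,0.15],0]]'

```text
t: 48.85
eef_pos: [0.4591, -0.2972, 0.0022]
tool_rot: [-0.0, -0.672, 0.74, 0.0]
contact_force: [0.3, 0.1, -1.3]
gripper_width: 0.57
grasp_force: 52.6
```

>>> apply_moves --deltas '[[1,[0,0,0.006],0],[0.3,[0,0,0.006],0],[0.3,[0,0,0.006],0],[0.3,[0,0,0.006],0],[0.3,[0,0,0.006],0],[0.3,[0,0,-0.1],0],[0.2,[0,0,-0.3],0],[0,[0,0,-0.55],0],[0,[-0.2,0,-0.8],0],[0,[-0.4,0,-0.9],0],[0,[-0.6,0,-0.9],0],[0,[-0.6,0,-0.9],0]]'

```text
t: 50.05
eef_pos: [0.4732, -0.1701, 0.182]
tool_rot: [0.001, -0.677, 0.736, 0.001]
contact_force: [0.5, -0.0, -0.9]
gripper_width: 1.0
grasp_force: 0.0
```

>>> apply_moves --deltas '[[0,[0,0.2,0],-0.023],[0,[0,0.25,0],-0.046],[0,[0,0.25,0],-0.069],[0,[0,0.25,0],-0.092],[0,[0,0.25,0],-0.115],[0,[0,0.25,0],-0.138],[0,[0,0.25,0],-0.161],[0,[0,0.25,0],-0.184],[0,[0,0.25,0],-0.207],[0,[0,0.25,0],-0.23],[0,[0,0.25,0],-0.25],[0,[0,0.25,0],-0.25]]'

```text
t: 51.25
eef_pos: [0.4205, -0.1732, 0.1821]
tool_rot: [-0.0, 0.999, -0.048, 0.0]
contact_force: [0.5, -0.4, 0.2]
gripper_width: 1.004
grasp_force: 0.0
```

```bash
cat >> h.py <<'E'
def check(p):
    print('dock',fit(p,DOCK,D))
    for k,ys in(('y',(-.034,.102)),('o',(-.102,.034))):
        for b in blobs(p,k,.054):
            w=np.array(b[3])/1000
            d=[np.round((w-dw(-.045,y))*1000,1) for y in ys];i=np.argmin([np.linalg.norm(e) for e in d]);print(k,b[1],b[3],b[4],b[5],'off nest',i,d[i])
    h=cv2.cvtColor(p['color'],cv2.COLOR_RGB2HSV);m=cv2.inRange(h,(0,120,60),(3,255,255))|cv2.inRange(h,(172,120,60),(180,255,255))
    for c in cv2.findContours(m,cv2.RETR_EXTERNAL,cv2.CHAIN_APPROX_NONE)[0]:
        if cv2.contourArea(c)>150:
            r=cv2.minAreaRect((plane(p,c[:,0],.068)*1000).astype(np.float32));print('red',np.round(r[0],1),np.round(r[1],1),round(r[2],1))
E
python3 - <<'E'
from h import *
o=tool()[0];print(o['t'],o['eef_pos'],o['gripper_width'])
p=shot('wrist','x5');check(p);print('cap wanted',dw(.05,.107))
to(*dw(.05,-.09),.08,D[2]+np.pi/2)
E
```

```text
51.25 [ 0.4205137  -0.17320457  0.18214726] 1.0038501982840453
dock (array([ 0.51357086, -0.19871662, -0.10004335]), np.float64(-51.25444412231445))
y [276, 104, 48, 46] [466.9, -227.6] [47.5, 45.2] 84.7 off nest 0 [0.3 0.2]
y [147, 103, 47, 46] [480.5, -96.1] [45.2, 45.2] 84.4 off nest 1 [ 0.9 -3.6]
o [148, 175, 236, 5] [418.4, -189.0] [252.8, 3.5] 85.2 off nest 1 [-54.7 -28.8]
o [334, 102, 55, 50] [462.5, -292.0] [54.6, 48.2] 42.2 off nest 0 [2.5 3.5]
o [210, 102, 47, 49] [473.8, -160.0] [47.4, 48.1] 84.6 off nest 1 [0.7 0.2]
red [569.1 -97.6] [27.  41.2] 88.7
cap wanted [ 0.57460566 -0.0965733 ]
pos [ 0.4206 -0.1732  0.1821] shift [0.732 0.528 0.51 ] turn -0.0006
```

>>> apply_moves --deltas '[[0,[0,0.25,0],0],[0,[0,0.5,0],0],[0,[0,0.59,0],0],[0,[0,0.59,0],0],[0,[0,0.59,0],0],[0,[0,0.59,0],0]]'

```text
t: 51.9
eef_pos: [0.4099, -0.2889, 0.1819]
tool_rot: [-0.0, 0.999, -0.048, -0.0]
contact_force: [0.3, -0.1, -0.3]
gripper_width: 0.997
grasp_force: 0.0
```

Run:
```python
from h import *
o=tool()[0];print(o['t'],o['eef_pos'])
p=shot('wrist','x6');check(p)
for b in blobs(p,'g',.052):print(b)
print('key',dw(.05,-.09))
to(*dw(.05,-.09),.08,D[2]+np.pi/2)
```

```text
51.9 [ 0.40988087 -0.28893775  0.18187133]
dock (array([ 0.51408006, -0.19879452, -0.10265318]), np.float64(-48.8697395324707))
y [165, 105, 46, 46] [466.1, -229.7] [45.2, 45.2] 84.8 off nest 0 [-0.5 -1.9]
y [32, 104, 51, 45] [480.0, -98.6] [49.6, 44.1] 84.6 off nest 1 [ 0.4 -6.1]
o [50, 175, 237, 4] [417.5, -200.3] [254.1, 2.9] 85.0 off nest 1 [-55.6 -40.1]
o [228, 103, 48, 49] [460.3, -294.7] [48.3, 48.2] 84.6 off nest 0 [0.3 0.8]
o [97, 103, 48, 49] [473.4, -160.9] [48.0, 49.0] 78.5 off nest 1 [ 0.3 -0.7]
red [ 569.2 -100.4] [38.7 39.6] 84.5
('g', [228, 68, 29, 6], 'rect mm', [515.4, -290.5], [27.4, 4.5], 84.5)
('g', [219, 0, 43, 50], 'rect mm', [554.9, -293.1], [39.2, 40.9], 84.5)
key [ 0.55576192 -0.29267   ]
pos [ 0.41   -0.2888  0.1819] shift [ 0.728 -0.049  0.509] turn 0.0002
```

Numerically, all four beacons are seated within 2–3 mm of their nests, and the torch is cradled. Next, the key: shut the fingers, turn them along x, and hover.

>>> apply_moves --deltas '[[1,[0.25,-0.02,0],-0.023],[1,[0.5,-0.04,0],-0.046],[1,[0.728,-0.049,0],-0.069],[1,[0.728,-0.049,0.1],-0.092],[1,[0.728,-0.049,0.3],-0.115],[1,[0.728,-0.049,0.5],-0.138],[1,[0.728,-0.049,0.6],-0.161],[1,[0.728,-0.049,0.7],-0.184],[1,[0.728,-0.049,0.7],-0.207],[1,[0.728,-0.049,0.7],-0.23],[1,[0.728,-0.049,0.7],-0.25],[1,[0.728,-0.049,0.7],-0.25]]'

```text
t: 53.15
eef_pos: [0.5559, -0.293, 0.0423]
tool_rot: [-0.0, 0.739, 0.673, 0.0]
contact_force: [0.6, 0.3, 0.2]
gripper_width: 0.002
grasp_force: 0.0
```

Run:
```python
from h import *
o=tool()[0];print(o['t'],o['gripper_width'],o['contact_force'])
to(*dw(.05,-.09),.024)
```

```text
53.15 0.0016445031274565619 [0.64036958 0.34938279 0.15256967]
pos [ 0.5559 -0.293   0.0423] shift [ 0.002 -0.001  0.092] turn 0
```

>>> apply_moves --deltas '[[1,[0,0,0.04],0],[1,[0,0,0.08],0],[1,[0,0,0.1],0],[1,[0,0,0.115],0],[1,[0,0,0.115],0],[1,[0,0,0.115],0]]'

```text
t: 53.75
eef_pos: [0.5554, -0.2944, 0.0192]
tool_rot: [-0.0, 0.74, 0.672, -0.0]
contact_force: [-0.9, 0.6, 2.0]
gripper_width: -0.0
grasp_force: 1.0
```

Run:
```python
from h import *
import time
for i in range(4):
    o=tool()[0];print(o['t'],o['eef_pos'][2],np.round(o['contact_force'],2));shot('top')
```

```text
53.75 0.019210522138592562 [-0.9   0.63  1.96]
53.8 0.019378310181740813 [-0.67  0.63  2.09]
53.85 0.01942565709278183 [-0.57  0.16  3.09]
53.9 0.01945828931429862 [-1.23  0.37  2.05]
```

>>> apply_moves --deltas '[[1,[0,0,0.006],0],[1,[0,0,0.012],0],[1,[0,0,0.016],0],[1,[0,0,0.016],0]]'

```text
t: 54.35
eef_pos: [0.5557, -0.2947, 0.0166]
tool_rot: [0.0, 0.74, 0.672, 0.0]
contact_force: [-2.0, 2.2, 8.0]
gripper_width: 0.001
grasp_force: 4.2
```

Run:
```python
from h import *
for i in range(4):
    o=tool()[0];print(o['t'],o['eef_pos'][2],np.round(o['contact_force'],2));shot('top')
```

```text
54.35 0.016573122470757574 [-2.04  2.16  8.  ]
54.4 0.016589148337442412 [-1.58  1.67  7.39]
54.45 0.016579786206015606 [-2.1   2.08  7.04]
54.5 0.016621656605010054 [-1.83  1.52  7.52]
```

>>> apply_moves --deltas '[[1,[0,0,0],0],[1,[0,0,0],0],[1,[0,0,0],0],[1,[0,0,0],0],[1,[0,0,0],0],[1,[0,0,0],0],[1,[0,0,0],0],[1,[0,0,0],0],[1,[0,0,0],0]]'

```text
t: 55.45
eef_pos: [0.5557, -0.2947, 0.0166]
tool_rot: [0.0, 0.74, 0.672, 0.0]
contact_force: [-2.9, 0.7, 7.0]
gripper_width: 0.001
grasp_force: 3.6
```

>>> apply_moves --deltas '[[1,[0,0,0.015],0],[1,[0,0,0.03],0],[1,[0,0,0.042],0],[1,[0,0,0.042],0],[1,[0,0,0.042],0],[1,[0,0,0.042],0]]'

```text
t: 56.05
eef_pos: [0.556, -0.2949, 0.011]
tool_rot: [0.0, 0.74, 0.672, 0.001]
contact_force: [-8.5, 6.6, 32.0]
gripper_width: 0.003
grasp_force: 15.6
```

The key reached the bottom at z = 0.011 with 32 N. Now let it up and return the beacons, starting with r0.

>>> apply_moves --deltas '[[1,[0,0,-0.1],0],[1,[0,0,-0.3],0],[1,[0,0,-0.5],0],[0,[-0.01,-0.1,-0.6],0],[0,[-0.03,-0.3,-0.6],0],[0,[-0.045,-0.476,-0.6],0],[0,[-0.045,-0.476,-0.6],0],[0,[-0.045,-0.476,-0.6],0],[0,[-0.045,-0.476,-0.6],0],[0,[-0.045,-0.476,-0.6],0],[0,[-0.045,-0.476,-0.6],0],[0,[-0.045,-0.476,-0.6],0]]'

```text
t: 57.25
eef_pos: [0.4603, -0.2943, 0.1274]
tool_rot: [-0.0, 0.74, 0.673, -0.0]
contact_force: [0.4, -0.2, 0.7]
gripper_width: 1.005
grasp_force: 0.0
```

Run:
```python
from h import *
o=tool()[0];print(o['t'],o['gripper_width'],o['contact_force'])
p=shot('top')
for k in 'oy':
    for b in blobs(p,k,.054):print(b)
for b in blobs(p,'g',.052):print(b)
to(.4603,-.2952,.001,D[2])
```

```text
57.25 1.0048465735267307 [ 0.44844218 -0.18911044  0.71920188]
('o', [48, 364, 8, 20], 'rect mm', [-98.7, 804.1], [69.3, 26.4], 2.2)
('o', [298, 281, 80, 103], 'rect mm', [39.6, -265.2], [291.5, 368.3], 89.4)
('o', [366, 211, 125, 173], 'rect mm', [151.2, -601.7], [704.3, 341.7], 18.0)
('o', [298, 210, 14, 13], 'rect mm', [471.9, -159.8], [50.0, 46.2], 88.8)
('o', [51, 99, 426, 285], 'rect mm', [390.2, 0.3], [1636.6, 1061.6], 90.0)
('y', [317, 211, 13, 13], 'rect mm', [466.5, -230.6], [46.0, 46.3], 88.0)
('y', [282, 208, 13, 13], 'rect mm', [480.8, -96.6], [46.3, 46.3], 88.6)
('y', [159, 108, 29, 26], 'rect mm', [864.9, 356.9], [130.5, 70.5], 43.9)
('g', [333, 189, 11, 16], 'rect mm', [544.8, -291.5], [38.6, 58.9], 87.8)
pos [ 0.4602 -0.2943  0.1274] shift [-0.004  0.001  0.632] turn 0.0
```

>>> apply_moves --deltas '[[0,[-0.004,0,0.2],0],[0,[-0.004,0,0.4],0],[0,[-0.004,0,0.55],0],[0,[-0.004,0,0.628],0],[0,[-0.004,0,0.628],0],[1,[-0.004,0,0.628],0],[1,[-0.004,0,0.628],0],[1,[-0.004,0,0.628],0],[1,[-0.004,0,0.628],0],[1,[-0.004,0,0.628],0],[1,[-0.004,0,0.628],0],[1,[-0.004,0,0.628],0]]'

```text
t: 58.5
eef_pos: [0.4609, -0.2957, 0.0036]
tool_rot: [0.001, 0.74, 0.672, 0.001]
contact_force: [-0.5, 0.4, 6.3]
gripper_width: 0.565
grasp_force: 51.0
```

>>> apply_moves --deltas '[[1,[0,0,-0.1],0],[1,[0,0,-0.3],0],[1,[0,0,-0.5],0],[1,[0.2,0,-0.5],0],[1,[0.45,0,-0.5],0],[1,[0.7,0,-0.5],0],[1,[0.95,0,-0.5],0],[1,[1,0,-0.5],0]]'

```text
t: 59.3
eef_pos: [0.4798, -0.0894, 0.1025]
tool_rot: [-0.001, 0.737, 0.676, 0.001]
contact_force: [0.9, -0.5, 0.5]
gripper_width: 0.562
grasp_force: 51.8
```

>>> apply_moves --deltas '[[1,[0.25,0,0],0],[1,[0.5,0,0],0],[1,[0.75,0,0],0],[1,[1,0,0],0],[1,[1,0,0],0]]'

```text
t: 59.8
eef_pos: [0.499, 0.1113, 0.1027]
tool_rot: [-0.001, 0.737, 0.676, 0.002]
contact_force: [0.3, 0.0, -0.9]
gripper_width: 0.568
grasp_force: 51.8
```

Run:
```python
from h import *
o=tool()[0];print(o['t'],o['gripper_width'],o['grasp_force'],o['contact_force'])
to(.5218,.1295,-.016,-.1);to(.541,.3235,-.016,-.1)
```

```text
59.8 0.5681175312858144 51.83141648769379 [ 0.31051268  0.0413173  -0.92037451]
pos [0.499  0.1113 0.1027] shift [0.098 0.105 0.594] turn 0.0024
pos [0.499  0.1113 0.1027] shift [1.073 0.118 0.598] turn 0.0024
```

>>> apply_moves --deltas '[[1,[0.098,0.105,0.1],0],[1,[0.098,0.105,0.25],0],[1,[0.098,0.105,0.4],0],[1,[0.098,0.105,0.5],0],[1,[0.098,0.105,0.55],0],[1,[0.098,0.105,0.575],0],[1,[0.098,0.105,0.586],0],[1,[0.098,0.105,0.586],0],[1,[0.098,0.105,0.586],0]]'

```text
t: 60.7
eef_pos: [0.5219, 0.1207, -0.0142]
tool_rot: [0.0, 0.74, 0.672, 0.001]
contact_force: [1.2, 0.7, -1.4]
gripper_width: 0.565
grasp_force: 51.8
```

>>> apply_moves --deltas '[[0.3,[0,0,0],0],[0.3,[0,0,0],0],[0.3,[0,0,0],0],[0.3,[0,0,0],0],[0.3,[0,0,-0.1],0],[0.2,[0,0,-0.3],0],[0,[0,0,-0.55],0],[0,[-0.25,0,-0.7],0],[0,[-0.5,0,-0.7],0],[0,[-0.75,0,-0.7],0],[0,[-1,0,-0.7],0],[0,[-1,0,-0.7],0]]'

```text
t: 61.9
eef_pos: [0.5003, -0.0856, 0.1253]
tool_rot: [0.001, 0.743, 0.669, -0.001]
contact_force: [0.7, 0.3, -0.3]
gripper_width: 1.004
grasp_force: 0.0
```

Run:
```python
from h import *
o=tool()[0];print(o['t'],o['gripper_width'],o['grasp_force'],o['contact_force'])
to(.4806,-.0945,.001,D[2]); to(.4734,-.160,.001,D[2])
```

```text
61.9 1.0035121592597698 0.0 [ 0.67848716  0.28912442 -0.29285054]
pos [ 0.5003 -0.0856  0.1253] shift [-0.053 -0.094  0.622] turn -0.0015
pos [ 0.5003 -0.0856  0.1253] shift [-0.383 -0.095  0.623] turn -0.0015
```

>>> apply_moves --deltas '[[0,[-0.05,-0.096,0],-0.0015],[0,[-0.05,-0.096,0.2],-0.0015],[0,[-0.05,-0.096,0.4],-0.0015],[0,[-0.05,-0.096,0.55],-0.0015],[0,[-0.05,-0.096,0.62],-0.0015],[0,[-0.05,-0.096,0.62],-0.0015],[1,[-0.05,-0.096,0.62],-0.0015],[1,[-0.05,-0.096,0.62],-0.0015],[1,[-0.05,-0.096,0.62],-0.0015],[1,[-0.05,-0.096,0.62],-0.0015],[1,[-0.05,-0.096,0.62],-0.0015],[1,[-0.05,-0.096,0.62],-0.0015]]'

```text
t: 63.1
eef_pos: [0.4806, -0.0865, 0.0017]
tool_rot: [-0.001, 0.737, 0.676, -0.0]
contact_force: [-4.3, 1.1, 8.5]
gripper_width: 0.526
grasp_force: 52.7
```

>>> apply_moves --deltas '[[1,[0,0,0],0],[1,[0,0,-0.1],0],[1,[0,0,-0.3],0],[1,[0,0,-0.5],0],[1,[0.2,0,-0.5],0],[1,[0.45,0,-0.5],0],[1,[0.7,0,-0.5],0],[1,[0.95,0,-0.5],0],[1,[1,0,-0.5],0]]'

```text
t: 64.0
eef_pos: [0.4994, 0.1201, 0.1017]
tool_rot: [-0.001, 0.734, 0.679, 0.002]
contact_force: [0.7, -0.6, -0.7]
gripper_width: 0.531
grasp_force: 52.0
```

>>> apply_moves --deltas '[[1,[0.25,0.05,0],0],[1,[0.5,0.1,0],0],[1,[0.75,0.15,0],0],[1,[1,0.15,0],0],[1,[1,0.15,0],0],[1,[1,0.15,0],0],[1,[1,0.15,0],0],[1,[1,0.15,0],0]]'

```text
t: 64.8
eef_pos: [0.5465, 0.3069, 0.1011]
tool_rot: [0.0, 0.738, 0.675, -0.0]
contact_force: [0.0, 0.5, -0.8]
gripper_width: 0.528
grasp_force: 51.9
```

Run:
```python
from h import *
o=tool()[0];print(o['t'],o['gripper_width'],o['grasp_force'],o['contact_force'])
to(.541,.3255,-.0145,-.1);to(.535,.260,-.0145,-.1)
```

```text
64.8 0.528240802231196 51.9172739982605 [ 0.01426571  0.53005748 -0.76927695]
pos [0.5465 0.3069 0.1011] shift [ 0.091 -0.036  0.578] turn 0.0017
pos [0.5465 0.3069 0.1011] shift [-0.238 -0.036  0.578] turn 0.0017
```

>>> apply_moves --deltas '[[1,[0.091,-0.036,0.1],0],[1,[0.091,-0.036,0.25],0],[1,[0.091,-0.036,0.4],0],[1,[0.091,-0.036,0.5],0],[1,[0.091,-0.036,0.55],0],[1,[0.091,-0.036,0.575],0],[1,[0.091,-0.036,0.585],0],[1,[0.091,-0.036,0.585],0],[1,[0.091,-0.036,0.585],0]]'

```text
t: 65.7
eef_pos: [0.5412, 0.3283, -0.0152]
tool_rot: [0.0, 0.737, 0.676, 0.001]
contact_force: [0.4, 0.0, 0.7]
gripper_width: 0.527
grasp_force: 51.9
```

>>> apply_moves --deltas '[[0.3,[0,0,0],0],[0.3,[0,0,0],0],[0.3,[0,0,0],0],[0.3,[0,0,0],0],[0.3,[0,0,-0.1],0],[0.2,[0,0,-0.3],0],[0,[0,0,-0.55],0],[0,[-0.25,0,-0.7],0],[0,[-0.5,0,-0.7],0],[0,[-0.75,0,-0.7],0],[0,[-1,0,-0.7],0],[0,[-1,0,-0.7],0]]'

```text
t: 66.9
eef_pos: [0.5225, 0.1211, 0.1242]
tool_rot: [0.001, 0.74, 0.672, -0.001]
contact_force: [-0.5, 0.4, -0.5]
gripper_width: 1.0
grasp_force: 0.0
```

>>> apply_moves --deltas '[[0,[-0.25,-0.05,0],0],[0,[-0.5,-0.1,0],0],[0,[-0.75,-0.15,0],0],[0,[-1,-0.2,0],0],[0,[-1,-0.2,0],0],[0,[-1,-0.2,0],0],[0,[-1,-0.2,0],0],[0,[-1,-0.2,0],0]]'

```text
t: 67.7
eef_pos: [0.4667, -0.0653, 0.1237]
tool_rot: [-0.0, 0.736, 0.677, 0.0]
contact_force: [0.2, 0.1, 0.1]
gripper_width: 1.001
grasp_force: 0.0
```

Run:
```python
from h import *
o=tool()[0];print(o['t'],o['gripper_width'],o['grasp_force'],o['contact_force'])
to(.4734,-.160,.001,D[2]); to(.4665,-.2285,.001,D[2])
p=shot('top')
for k in 'oy':
    for b in blobs(p,k,.036):
        if b[4][0]<70:print(b)
```

```text
67.7 1.0010163758394215 0.0 [0.2466086  0.06565729 0.07084684]
pos [ 0.4667 -0.0653  0.1237] shift [-0.469  0.073  0.614] turn 0.0019
pos [ 0.4667 -0.0653  0.1237] shift [-0.813  0.067  0.613] turn 0.0019
('o', [48, 365, 8, 19], 'rect mm', [-106.1, 813.5], [66.6, 26.8], 2.2)
('o', [301, 210, 11, 13], 'rect mm', [472.7, -167.2], [38.9, 46.8], 88.3)
('o', [227, 200, 12, 12], 'rect mm', [519.6, 119.1], [43.4, 43.2], 88.8)
('y', [317, 211, 13, 13], 'rect mm', [467.3, -233.0], [46.6, 46.8], 88.0)
('y', [177, 196, 12, 12], 'rect mm', [539.5, 316.3], [43.6, 43.5], 88.8)
```

>>> apply_moves --deltas '[[0,[-0.25,0.05,0],0.002],[0,[-0.469,0.073,0],0.002],[0,[-0.469,0.073,0.2],0.002],[0,[-0.469,0.073,0.4],0.002],[0,[-0.469,0.073,0.55],0.002],[0,[-0.469,0.073,0.612],0.002],[0,[-0.469,0.073,0.612],0.002],[1,[-0.469,0.073,0.612],0.002],[1,[-0.469,0.073,0.612],0.002],[1,[-0.469,0.073,0.612],0.002],[1,[-0.469,0.073,0.612],0.002],[1,[-0.469,0.073,0.612],0.002]]'

```text
t: 68.95
eef_pos: [0.4736, -0.1618, 0.0031]
tool_rot: [0.001, 0.741, 0.671, 0.001]
contact_force: [-1.0, 0.9, 6.9]
gripper_width: 0.563
grasp_force: 50.4
```

>>> apply_moves --deltas '[[1,[0,0,0],0],[1,[0,0,0],0],[1,[0,0,-0.1],0],[1,[0,0,-0.3],0],[1,[0,0,-0.5],0],[1,[0.2,0,-0.5],0],[1,[0.45,0,-0.5],0],[1,[0.7,0,-0.5],0],[1,[0.95,0,-0.5],0],[1,[1,0,-0.5],0],[1,[1,0,-0.5],0],[1,[1,0,-0.5],0]]'

```text
t: 70.15
eef_pos: [0.4923, 0.0361, 0.1018]
tool_rot: [0.0, 0.742, 0.671, 0.0]
contact_force: [-0.0, -1.5, -1.6]
gripper_width: 0.564
grasp_force: 52.4
```

>>> apply_moves --deltas '[[1,[0.25,0.05,0],0],[1,[0.5,0.1,0],0],[1,[0.7,0.15,0],0],[1,[0.7,0.17,0],0],[1,[0.7,0.17,0],0],[1,[0.7,0.17,0],0],[1,[0.7,0.17,0],0]]'

```text
t: 70.85
eef_pos: [0.5398, 0.1704, 0.1015]
tool_rot: [0.0, 0.743, 0.67, -0.0]
contact_force: [-0.4, -0.2, -1.4]
gripper_width: 0.566
grasp_force: 52.4
```

Run:
```python
from h import *
o=tool()[0];print(o['t'],o['gripper_width'],o['grasp_force'],o['contact_force'])
to(.526,.186,-.0145,-.1)
```

```text
70.85 0.5658628613253837 52.36325204372406 [-0.4164436  -0.20985    -1.36711707]
pos [0.5398 0.1704 0.1015] shift [ 0.071 -0.076  0.58 ] turn -0.0005
```

>>> apply_moves --deltas '[[1,[0.062,-0.076,0.1],0],[1,[0.062,-0.076,0.25],0],[1,[0.062,-0.076,0.4],0],[1,[0.062,-0.076,0.5],0],[1,[0.062,-0.076,0.55],0],[1,[0.062,-0.076,0.57],0],[1,[0.062,-0.076,0.58],0],[1,[0.062,-0.076,0.58],0],[1,[0.062,-0.076,0.58],0]]'

```text
t: 71.75
eef_pos: [0.5268, 0.1873, -0.0137]
tool_rot: [0.0, 0.741, 0.671, 0.001]
contact_force: [-0.8, 0.1, -1.5]
gripper_width: 0.567
grasp_force: 52.4
```

>>> apply_moves --deltas '[[0.3,[0,0,0],0],[0.3,[0,0,0],0],[0.3,[0,0,0],0],[0.3,[0,0,0],0],[0.3,[0,0,-0.1],0],[0.2,[0,0,-0.3],0],[0,[0,0,-0.55],0],[0,[-0.25,-0.05,-0.7],0],[0,[-0.5,-0.1,-0.7],0],[0,[-0.75,-0.1,-0.7],0],[0,[-1,-0.1,-0.7],0],[0,[-1,-0.1,-0.7],0]]'

```text
t: 72.95
eef_pos: [0.485, -0.0163, 0.1259]
tool_rot: [0.001, 0.744, 0.668, -0.0]
contact_force: [0.0, 0.5, -0.8]
gripper_width: 0.997
grasp_force: 0.0
```

>>> apply_moves --deltas '[[0,[-0.25,0,0],0],[0,[-0.5,0,0],0],[0,[-0.75,0,0],0],[0,[-1,0,0],0],[0,[-1,0,0],0],[0,[-1,0,0],0],[0,[-1,0,0],0],[0,[-1,0,0],0]]'

```text
t: 73.75
eef_pos: [0.4672, -0.207, 0.1252]
tool_rot: [-0.0, 0.74, 0.672, 0.0]
contact_force: [0.1, 0.6, 0.0]
gripper_width: 1.0
grasp_force: 0.0
```

Run:
```python
from h import *
o=tool()[0];print(o['t'],o['gripper_width'])
to(.4665,-.2285,.001,D[2])
p=shot('top')
for k in 'oy':
    for b in blobs(p,k,.036):
        if b[4][0]<65:print(b)
```

```text
73.75 0.9996382619784113
pos [ 0.4672 -0.207   0.1252] shift [-0.108  0.007  0.621] turn -0.0
('o', [227, 200, 12, 12], 'rect mm', [519.6, 119.0], [43.4, 43.2], 88.8)
('o', [209, 199, 13, 12], 'rect mm', [527.0, 187.8], [44.9, 44.3], 44.2)
('y', [177, 196, 12, 12], 'rect mm', [539.6, 316.3], [43.7, 43.5], 88.8)
```

>>> apply_moves --deltas '[[0,[-0.108,0.005,0],0],[0,[-0.108,0.005,0.2],0],[0,[-0.108,0.005,0.4],0],[0,[-0.108,0.005,0.55],0],[0,[-0.108,0.005,0.62],0],[0,[-0.108,0.005,0.62],0],[1,[-0.108,0.005,0.62],0],[1,[-0.108,0.005,0.62],0],[1,[-0.108,0.005,0.62],0],[1,[-0.108,0.005,0.62],0],[1,[-0.108,0.005,0.62],0],[1,[-0.108,0.005,0.62],0]]'

```text
t: 75.0
eef_pos: [0.4667, -0.2309, 0.0029]
tool_rot: [0.001, 0.741, 0.671, 0.001]
contact_force: [-1.0, 0.6, 7.4]
gripper_width: 0.525
grasp_force: 51.0
```

>>> apply_moves --deltas '[[1,[0,0,0],0],[1,[0,0,0],0],[1,[0,0,-0.1],0],[1,[0,0,-0.3],0],[1,[0,0,-0.5],0],[1,[0.2,0,-0.5],0],[1,[0.45,0,-0.5],0],[1,[0.7,0,-0.5],0],[1,[0.95,0,-0.5],0],[1,[1,0,-0.5],0],[1,[1,0,-0.5],0],[1,[1,0,-0.5],0]]'

```text
t: 76.2
eef_pos: [0.4853, -0.0329, 0.1018]
tool_rot: [0.0, 0.742, 0.671, 0.0]
contact_force: [0.4, -1.4, -1.5]
gripper_width: 0.529
grasp_force: 51.9
```

>>> apply_moves --deltas '[[1,[0.25,0.05,0],0],[1,[0.5,0.1,0],0],[1,[0.75,0.1,0],0],[1,[1,0.1,0],0],[1,[1,0.1,0],0],[1,[1,0.1,0],0],[1,[1,0.1,0],0]]'

```text
t: 76.9
eef_pos: [0.5253, 0.1622, 0.1014]
tool_rot: [0.0, 0.743, 0.67, -0.0]
contact_force: [0.1, -1.1, -0.8]
gripper_width: 0.528
grasp_force: 51.9
```

Run:
```python
from h import *
o=tool()[0];print(o['t'],o['gripper_width'],o['grasp_force'],o['contact_force'])
to(.533,.252,-.0145,-.1)
```

```text
76.9 0.5284341183833796 51.89800322055817 [ 0.0721149  -1.06969078 -0.84527171]
pos [0.5253 0.1622 0.1014] shift [ 0.451 -0.008  0.579] turn -0.0005
```

>>> apply_moves --deltas '[[1,[0.22,-0.008,0],0],[1,[0.44,-0.008,0],0],[1,[0.44,-0.008,0.1],0],[1,[0.44,-0.008,0.25],0],[1,[0.44,-0.008,0.4],0],[1,[0.44,-0.008,0.5],0],[1,[0.44,-0.008,0.55],0],[1,[0.44,-0.008,0.57],0],[1,[0.44,-0.008,0.58],0],[1,[0.44,-0.008,0.58],0],[1,[0.44,-0.008,0.58],0]]'

```text
t: 78.0
eef_pos: [0.5328, 0.2534, -0.0136]
tool_rot: [0.0, 0.741, 0.671, 0.001]
contact_force: [-0.0, 0.4, -0.8]
gripper_width: 0.526
grasp_force: 51.9
```

>>> apply_moves --deltas '[[0.3,[0,0,0],0],[0.3,[0,0,0],0],[0.3,[0,0,0],0],[0.3,[0,0,0],0],[0.3,[0,0,-0.1],0],[0.2,[0,0,-0.3],0],[0,[0,0,-0.55],0],[0,[-0.1,-0.2,-0.9],0],[0,[-0.2,-0.2,-1],0],[0,[-0.2,-0.2,-1],0],[0,[-0.2,-0.2,-1],0],[0,[-0.2,-0.2,-1],0]]'

```text
t: 79.2
eef_pos: [0.488, 0.2178, 0.1846]
tool_rot: [-0.0, 0.741, 0.671, -0.0]
contact_force: [0.6, -0.4, 0.0]
gripper_width: 1.001
grasp_force: 0.0
```

Run:
```python
from h import *
o=tool()[0];print(o['t'],o['eef_pos'],o['gripper_width'],o['contact_force'])
p=shot('wrist');X,f=fit(p,TRAYM,[.5315,.2265,-.105]);print('tray',X,f)
X=np.array([.5315,.2265,-.105])
for q in(p,shot('top')):
  for k in 'oy':
    for b in blobs(q,k,.036):
        if 30<b[4][0]<65:
            d=np.array(b[3])/1000-X[:2];c,s=np.cos(X[2]),np.sin(X[2]);print(b,'local',np.round([c*d[0]+s*d[1],-s*d[0]+c*d[1]],3))
q=shot('scene')
for n in('torch_c','key_top','tape','wrench','spray','jug_white'):print(n,[(np.round(d['point'],3).tolist(),round(d['confidence'],2)) for d in bot.look_for(q,n)][:3])
q=shot('top');h=cv2.cvtColor(q['color'],cv2.COLOR_RGB2HSV)
print([(np.round(d['point'],3).tolist(),round(d['confidence'],2)) for d in bot.look_for(q,'torch_c')],dw(.05,.045))
```

```text
79.2 [0.48797864 0.21784313 0.18463119] 1.0007388981141057 [ 0.64521945 -0.44400226  0.04837059]
tray [ 0.53048749  0.22545103 -0.103813  ] -57.776222229003906
('o', [266, 218, 39, 44], 'rect mm', [524.1, 125.7], [56.3, 48.2], 57.3) local [ 0.003 -0.101]
('o', [265, 167, 42, 45], 'rect mm', [527.6, 190.7], [50.2, 48.0], 47.8) local [-0.    -0.036]
('y', [267, 113, 42, 42], 'rect mm', [533.2, 255.7], [44.5, 45.0], 84.4) local [-0.001  0.029]
('y', [269, 48, 45, 47], 'rect mm', [540.5, 319.2], [44.4, 45.0], 84.4) local [-0.001  0.093]
('o', [227, 200, 12, 12], 'rect mm', [519.6, 119.1], [43.4, 43.2], 88.8) local [-0.001 -0.108]
('o', [209, 199, 13, 12], 'rect mm', [527.0, 187.8], [44.9, 44.3], 44.2) local [-0.    -0.039]
torch_c [([0.811, -0.063, 0.024], 0.95), ([0.574, -0.153, 0.07], 0.63)]
key_top [([0.56, -0.289, 0.054], 0.51)]
tape [([0.539, -0.0, 0.018], 0.46)]
wrench [([0.45, 0.5, 0.007], 0.83)]
spray [([0.623, 0.465, 0.112], 0.68)]
jug_white [([0.568, -0.515, 0.139], 0.59)]
[([0.568, -0.156, 0.074], 0.91), ([0.808, -0.067, 0.025], 0.61)] [ 0.56867514 -0.15828902]
```

```bash
python3 -c "
from station import bot
print(bot.hand_in())"
```

```text
the job is handed in; nothing more can be done
None
```

The job is handed in at about 79 s simulated, with no verdict returned: all four beacons were seated, the key was held about a second at its first click then pressed home and released, and the last camera check showed the beacons side by side on the tray floor, the torch in the cradle and the bystanders where they started.

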